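Load the shaker rack and lock its hold-down bar

ROBOT

A 7-joint arm with a two-finger parallel gripper is mounted at the origin on the work surface. World frame = base frame: x ahead of the robot, y to its left, z up, the work surface at z = 0. Lengths are in m, angles in rad, forces in N, time in s.
With the tool pointing down it reaches from about 0.4 to 0.85 m from the base axis. Payload 10.4 kg.
Tool frame: the origin (TCP) lies on the centre line of the jaws, within the pads' length; the fingertips stand 17 mm ahead of it and the grasp point (between the pads) lies 2 mm behind it; z points along the fingers, y is the line along which they close (so a half turn about z gives the same grasp; the last joint's range is limited). The gripper opens to 85 mm and grips with 20 to 120 N. Pads are 22 mm wide; open, the fingers measure 114 mm over their backs; the gripper's body (76 mm by 85 mm) begins 54 mm behind the grasp point. The pads swing forward as they close: fully open they stand 13 mm farther back than shut.
Start: joints at [-1.32, 0.332, -0.065, 1.46, 0.022, 1.35, -0.088], TCP at [0.169, 0.602, 0.248] pointing down, gripper open.
Joint ranges: [-2.6, 2.6], [-0.5, 2.12], [-1.47, 1.34], [0.16, 2.42], [-1.27, 4.41], [0.06, 2.06], [-2.6, 2.6]. Speed limits (rad/s): [2.22, 2.22, 2.79, 2.79, 3.14, 3.14, 3.14].

INTERFACE

Orientations are given as a unit quaternion [x, y, z, w].
In Python, from workcell import get_obs, optics, job gives the robot as it stands. The module is installed in compiled form; this text tells all that it offers.
- The arm moves only by the tool send_rows, never from a script. Its argument "plan" is a list that holds one entry, the list of rows, each a list of 7 numbers: the turn, a rotation vector about the tool's x, y, z in units of 1.5 rad (1.0 is 1.5 rad), then the shift along the tool's x, y, z in units of 20 cm (1.0 is 20 cm), then the opening, from 0 (shut) to 1 (fully open). A call has 1 to 20 rows; each row shifts and turns the commanded pose from where the row before left it, along the tool's axes as they then stand; what a row does not reach is not made up. A row lasts 1/12 s, in which the tool goes at most 41.7 mm and 7.16 degrees, less where a joint would pass 70% of its speed; a pose out of reach is approached as far as the arm can. A call with a number of a shift or a turn outside -1 to 1 is refused whole. A call with a gripper value outside its range is refused whole. The fingers move at their own pace and stop on an object; "squeeze" is the grip in N (left out, the last holds). Time passes only in rows, so rows that do not move let the fingers close. It gives the time, the measured TCP pose, the force, the opening and the grip force at its end, in the units of the state.
- get_obs(): the state, without advancing time (a new reading comes with each control period).
- optics.camera(name): name is "scene" or "top" or "wrist"; returns the picture (384x512x3 uint8, red, green, blue); there is no depth.
- optics.get_calibration(name): a dict with "intrinsics" (3x3 intrinsics, pixels), "world_from_camera" (4x4, takes a point from camera to world coordinates); the wrist camera has in their place "T_tool_cam" (4x4, takes a point from camera to tool coordinates, whose origin is the TCP and whose axes are the flange's). Camera axes: x right, y up, looking along -z (the intrinsics and any distortion apply to the point x, -y, -z); pixel columns grow to the right and rows downward; lengths in m; the calibration is good to about 2 mm. A picture is of the moment at which its call begins: read the wrist's pose just before it. get_calibration takes no time and is no camera call.
- job.hand_in(): hands the job in; it is judged then, once.
The state is a dict: "clock": time; "joint_pos": joint angles; "joint_velocities": joint speeds; "tau": joint torques, N m; "position": TCP position; "ee_rot": TCP orientation; "ft_force": force on the tool from outside, world axes, zero at the start; "torque": the same for the moment, N m; "grip_width": opening from 0.0 (shut) to 1.0 (fully open); "grasp_force": force on a finger pad.
Only numpy, scipy, OpenCV 4.12 (cv2) and the standard library are available. Lean on these libraries where they do the work, as an engineer would, in place of code of your own. Each camera call takes 0.05 s, during which the arm holds its last target. There are 200 camera calls.

TASK

Get the yeast samples ready for the shaker: stand each vial upright and fully home in the rack pocket with the pips of its cap colour (red 1, yellow 2, green 3, blue 4, white 5), in number order, leaving the pockets of missing vials empty. Then lay the blue hold-down bar flat on the two towers over the vials, pass one orange T-toggle down through the bar and tower slot at each end until its flange rests on the bar, and give it a quarter turn so that its crossbar lies squarely across the slot and holds. Leave everything in place and do not push the other things on the bench about.

Things in the scene. Friction and masses are not known exactly. Their poses are not given: they have to be found in the camera images.
- shaker: White orbital shaker, fixed, 170 (x) x 330 (y) x 62 mm, with a dark rack block and, beyond each end of it, an aluminium tower. Origin: centre of the underside, z up; y runs along the row of pockets, the display faces -x. Rack block 70 x 197, top 97 above the bench: five square pockets at x = 0, y = 76, 38, 0, -38, -76. Tower centres at y = +-125, tops 135 above the bench.
- slot_a (a point): Centre, at the top face (135 mm above the bench), of the slot in the +y tower; axes as the shaker's. The tower is 50 x 50; its 5 thick top plate has the slot right through, 35 long (y) x 13 wide (x); beneath it a space 38 wide (y), 68 tall, open to +-x, where a crossbar can turn. Outward-leaning lugs, 6 high, on the towers' outer edges (+-x, far end) leave about 3 play on each side of the bar.
- slot_b (a point): Centre, at the top face (135 mm above the bench), of the slot in the -y tower; axes as the shaker's. The tower is 50 x 50; its 5 thick top plate has the slot right through, 35 long (y) x 13 wide (x); beneath it a space 38 wide (y), 68 tall, open to +-x, where a crossbar can turn. Outward-leaning lugs, 6 high, on the towers' outer edges (+-x, far end) leave about 3 play on each side of the bar.
- bar: Blue hold-down bar, flat plate 44 (x) x 300 (y) x 5 mm, 0.22 kg, the same either way round; slots 40 (y) x 17 (x) at y = +-125. Black grip in the middle, 14 (x) x 64 (y), 5 to 35 above the underside. Origin: centre of the underside, z up. Starts flat on the bench. Seated on the towers its underside is 135 above the bench, 3 above the caps.
- stand: Grey block, fixed, 66 (x) x 150 (y) x 40 tall, with two square holes 33 x 33 at y = +-40 in which the toggles start, upright, resting on their flanges. Origin: centre of its underside.
- toggle1: T-toggle, 0.08 kg, both alike. Origin: centre of the crossbar's underside, z up. Steel crossbar 30 (x) x 8 (y) mm, 0 to 8 high; stem 7 thick; flange 40 across, 23 to 27 high; orange wing grip 36 (x) x 12 (y), 27 to 58 high. Starts upright in the stand. Home, its origin is 18 below the tower's top face, the crossbar 5 below the slotted plate; turns freely either way, no stop.
- toggle2: T-toggle, 0.08 kg, both alike. Origin: centre of the crossbar's underside, z up. Steel crossbar 30 (x) x 8 (y) mm, 0 to 8 high; stem 7 thick; flange 40 across, 23 to 27 high; orange wing grip 36 (x) x 12 (y), 27 to 58 high. Starts upright in the stand. Home, its origin is 18 below the tower's top face, the crossbar 5 below the slotted plate; turns freely either way, no stop.
- pocket1 (a point): Centre of the floor of pocket 1 (1 red pip), 67 above the bench, 30 below the rack block's top; pocket 31 x 31 mm, walls 7 between; its pips lie on the block's top at its -x side; axes as the shaker's.
- vial1: Beige plastic sample vial with a red cap, round, 28 across (foot 25 across, 4 high), 65 tall, cap the top 18; 0.06 kg. Origin: centre of its underside, z up. Starts standing on the bench. May be absent (None from the start).
- pocket2 (a point): Centre of the floor of pocket 2 (2 yellow pips), 67 above the bench, 30 below the rack block's top; pocket 31 x 31 mm, walls 7 between; its pips lie on the block's top at its -x side; axes as the shaker's.
- vial2: Beige plastic sample vial with a yellow cap, round, 28 across (foot 25 across, 4 high), 65 tall, cap the top 18; 0.06 kg. Origin: centre of its underside, z up. Starts standing on the bench. May be absent (None from the start).
- pocket3 (a point): Centre of the floor of pocket 3 (3 green pips), 67 above the bench, 30 below the rack block's top; pocket 31 x 31 mm, walls 7 between; its pips lie on the block's top at its -x side; axes as the shaker's.
- vial3: Beige plastic sample vial with a green cap, round, 28 across (foot 25 across, 4 high), 65 tall, cap the top 18; 0.06 kg. Origin: centre of its underside, z up. Starts standing on the bench. May be absent (None from the start).
- pocket4 (a point): Centre of the floor of pocket 4 (4 blue pips), 67 above the bench, 30 below the rack block's top; pocket 31 x 31 mm, walls 7 between; its pips lie on the block's top at its -x side; axes as the shaker's.
- vial4: Beige plastic sample vial with a blue cap, round, 28 across (foot 25 across, 4 high), 65 tall, cap the top 18; 0.06 kg. Origin: centre of its underside, z up. Starts standing on the bench. May be absent (None from the start).
- pocket5 (a point): Centre of the floor of pocket 5 (5 white pips), 67 above the bench, 30 below the rack block's top; pocket 31 x 31 mm, walls 7 between; its pips lie on the block's top at its -x side; axes as the shaker's.
- vial5: Beige plastic sample vial with a white cap, round, 28 across (foot 25 across, 4 high), 65 tall, cap the top 18; 0.06 kg. Origin: centre of its underside, z up. Starts standing on the bench. May be absent (None from the start).
- amber: Bystander: small amber glass jar, 40 wide, 75 tall mm; not part of the job.
- tape: Bystander: flat blue plastic case, 50 x 110 x 18 mm; not part of the job.
Things that resemble listed ones, but are neither listed nor needed, are in the scene too. What is shaped like the vial5 but purple is not meant.

How it is judged:
On the way, in this order (a step that is already met when the one before it is completed fails the run):
1. the red-capped vial (if there is one) stands seated in pocket 1 (horizontal distance between vial1 and pocket1 below 0.005 m and z of vial1 in the frame of pocket1 below 0.004 m and angle between vial1's own z axis and vertical below 0.15 rad), for 0.2 s.
2. the yellow-capped vial (if there is one) stands seated in pocket 2 (horizontal distance between vial2 and pocket2 below 0.005 m and z of vial2 in the frame of pocket2 below 0.004 m and angle between vial2's own z axis and vertical below 0.15 rad), for 0.2 s.
3. the green-capped vial (if there is one) stands seated in pocket 3 (horizontal distance between vial3 and pocket3 below 0.005 m and z of vial3 in the frame of pocket3 below 0.004 m and angle between vial3's own z axis and vertical below 0.15 rad), for 0.2 s.
4. the blue-capped vial (if there is one) stands seated in pocket 4 (horizontal distance between vial4 and pocket4 below 0.005 m and z of vial4 in the frame of pocket4 below 0.004 m and angle between vial4's own z axis and vertical below 0.15 rad), for 0.2 s.
5. the white-capped vial (if there is one) stands seated in pocket 5 (horizontal distance between vial5 and pocket5 below 0.005 m and z of vial5 in the frame of pocket5 below 0.004 m and angle between vial5's own z axis and vertical below 0.15 rad), for 0.2 s.
6. the hold-down bar lies flat on both towers, inside their lugs (z of bar in the frame of shaker between 0.132 and 0.138 m and horizontal distance between bar and shaker below 0.006 m and angle between the y axis of bar and the y axis of shaker, either way round below 0.05 rad and angle between bar's own z axis and vertical below 0.04 rad), for 0.2 s.
7. both toggles are through the slots with their crossbars turned across ((((horizontal distance between toggle1 and slot_a below 0.006 m and z of toggle1 in the frame of slot_a between -0.025 and -0.0135 m and angle between the x axis of toggle1 and the x axis of shaker, either way round below 0.35 rad and angle between toggle1's own z axis and vertical below 0.25 rad) and (horizontal distance between toggle2 and slot_b below 0.006 m and z of toggle2 in the frame of slot_b between -0.025 and -0.0135 m and angle between the x axis of toggle2 and the x axis of shaker, either way round below 0.35 rad and angle between toggle2's own z axis and vertical below 0.25 rad)) or ((horizontal distance between toggle2 and slot_a below 0.006 m and z of toggle2 in the frame of slot_a between -0.025 and -0.0135 m and angle between the x axis of toggle2 and the x axis of shaker, either way round below 0.35 rad and angle between toggle2's own z axis and vertical below 0.25 rad) and (horizontal distance between toggle1 and slot_b below 0.006 m and z of toggle1 in the frame of slot_b between -0.025 and -0.0135 m and angle between the x axis of toggle1 and the x axis of shaker, either way round below 0.35 rad and angle between toggle1's own z axis and vertical below 0.25 rad)))), for 0.2 s.
At the end, for the whole second after the job is handed in: Vials in their own pockets (5 mm, foot < 4 mm up, tilt < 0.15 rad); bar flat on both towers (6 mm, 0.05 rad, underside 132 to 138 mm up); one toggle per slot (6 mm, origin 13.5 to 25 mm below tower top, crossbar square across within 0.35 rad, tilt < 0.25 rad); all at rest (all of step 1 and all of step 2 and all of step 3 and all of step 4 and all of step 5 and all of step 6 and (((horizontal distance between toggle1 and slot_a below 0.006 m and z of toggle1 in the frame of slot_a between -0.025 and -0.0135 m and angle between the x axis of toggle1 and the x axis of shaker, either way round below 0.35 rad and angle between toggle1's own z axis and vertical below 0.25 rad) and (horizontal distance between toggle2 and slot_b below 0.006 m and z of toggle2 in the frame of slot_b between -0.025 and -0.0135 m and angle between the x axis of toggle2 and the x axis of shaker, either way round below 0.35 rad and angle between toggle2's own z axis and vertical below 0.25 rad)) or ((horizontal distance between toggle2 and slot_a below 0.006 m and z of toggle2 in the frame of slot_a between -0.025 and -0.0135 m and angle between the x axis of toggle2 and the x axis of shaker, either way round below 0.35 rad and angle between toggle2's own z axis and vertical below 0.25 rad) and (horizontal distance between toggle1 and slot_b below 0.006 m and z of toggle1 in the frame of slot_b between -0.025 and -0.0135 m and angle between the x axis of toggle1 and the x axis of shaker, either way round below 0.35 rad and angle between toggle1's own z axis and vertical below 0.25 rad))) and linear speed of each of vial1, vial2, vial3, vial4, vial5, bar, toggle1, toggle2 below 0.02 m/s); the robot touches nothing.
It fails at once if another thing on the bench is pushed more than 30 mm (distance of any of amber, tape from where it was at the start of the episode above 0.03 m).
Of vial1, vial2, vial3, vial4, vial5 only 3 to 5 are there at a start; the rules pass over those that are not, and their reading is None.
At some moment in a run one of bar may be knocked a few centimetres aside while the robot is not near it.
It also fails if it takes over 210 s, if anything falls off the work surface, if the arm or the gripper's body presses on something with over 40 N, if the wrist force passes 120 N, or if a joint passes its speed limit or range.

## Working session

There is one attempt and no reset: what is moved stays moved. The work goes in short steps, Python scripts to look and compute and a tool call to move; the robot and the scene stay as the last step left them, time stands still between calls to the robot, and variables do not carry over. Pictures are saved under pics/ and viewed, at most 14 in all, crops included, and the job is handed in when it is done.

Besides the shell and the picture viewer there is one more tool, called after ">>>" as name(argument=value, ...), one argument or row to a line, values as JSON. send_rows: Moves the arm, as the interface text tells. Its arguments: {"type":"object","properties":{"plan":{"type":"array"},"squeeze":{"type":"number"}},"required":["plan"]}

```bash
mkdir -p pics; python3 - <<'E'
from workcell import get_obs, optics
import cv2,numpy as np
np.set_printoptions(precision=4,suppress=True)
o=get_obs();print({k:np.round(v,4) for k,v in o.items()})
for n in ["scene","top","wrist"]:
    c=optics.get_calibration(n);print(n,c)
    im=optics.camera(n);np.save(f'pics/{n}0.npy',im)
    if n!="wrist":cv2.imwrite(f'pics/{n}0.png',cv2.resize(im[:,:,::-1],(800,600),interpolation=cv2.INTER_CUBIC))
E
```

```text
{'clock': np.float64(0.0), 'joint_pos': array([-1.3196,  0.3329, -0.0647,  1.4609,  0.0216,  1.3499, -0.0885]), 'joint_velocities': array([-0.0003,  0.0013, -0.0005, -0.0019, -0.0009,  0.    ,  0.0014]), 'tau': array([  0.0001, -62.5468,   0.0491, -39.159 ,   0.0162,   0.0102,
         0.    ]), 'position': array([0.1689, 0.6014, 0.2475]), 'ee_rot': array([ 0.1364,  0.9906, -0.0007, -0.    ]), 'ft_force': array([-0.0221, -0.9325,  0.7138]), 'torque': array([-0.0234, -0.0513,  0.0481]), 'grasp_force': np.float64(0.0), 'grip_width': np.float64(1.0003)}
scene {'intrinsics': array([[492.3613,   0.    , 260.1985],
       [  0.    , 492.3613, 188.6797],
       [  0.    ,   0.    ,   1.    ]]), 'world_from_camera': array([[ 0.0292, -0.6952,  0.7182,  1.4453],
       [ 0.9993,  0.0356, -0.0063, -0.0115],
       [-0.0212,  0.7179,  0.6958,  1.0255],
       [ 0.    ,  0.    ,  0.    ,  1.    ]])}
top {'intrinsics': array([[402.2838,   0.    , 257.2068],
       [  0.    , 402.2838, 197.0471],
       [  0.    ,   0.    ,   1.    ]]), 'world_from_camera': array([[-0.0104,  0.9976, -0.0679,  0.4015],
       [-0.9996, -0.0086,  0.0273, -0.0026],
       [ 0.0266,  0.0682,  0.9973,  1.1327],
       [ 0.    ,  0.    ,  0.    ,  1.    ]])}
wrist {'intrinsics': array([[309.2418,   0.    , 258.892 ],
       [  0.    , 309.2418, 190.5676],
       [  0.    ,   0.    ,   1.    ]]), 'T_tool_cam': array([[-0.0003,  0.9553,  0.2957,  0.0754],
       [ 1.    ,  0.0004, -0.0003,  0.0002],
       [-0.0004,  0.2957, -0.9553, -0.1252],
       [ 0.    ,  0.    ,  0.    ,  1.    ]])}
```

View pics/top0.png

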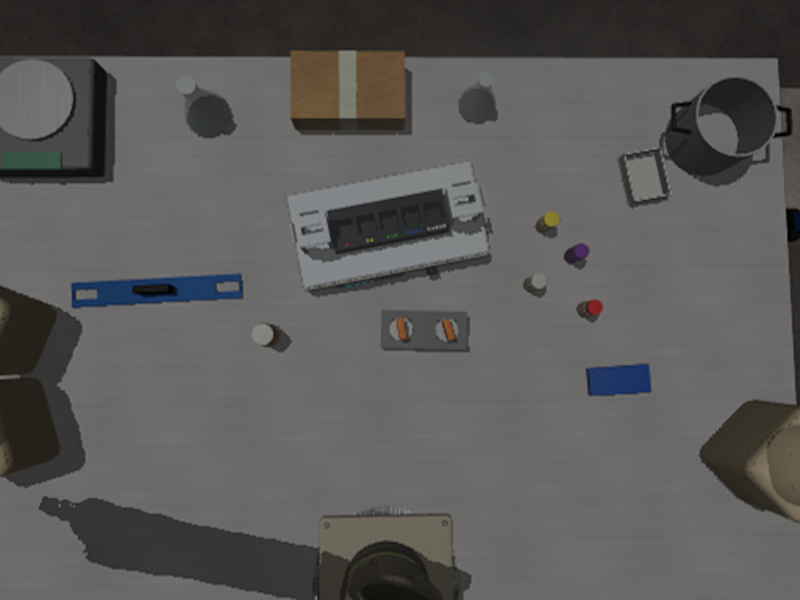

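View pics/scene0.png

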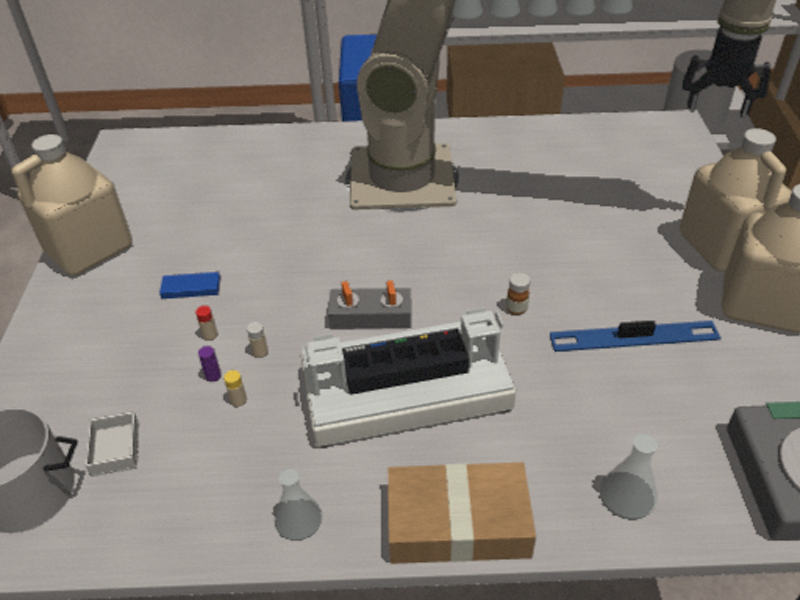

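The top view (800x600) shows a red vial at (593,308), yellow at (550,221) and white with a beige body at (538,282). The purple decoy is at (577,253) and the white-topped amber jar at (263,335). There are no green or blue vials. The bar is at (155,290), the stand at (425,330) and the shaker at (390,225), with pocket 1 at its left (+y) end. Next I measure all of these.

```bash
cat > h.py <<'E'
from workcell import get_obs, optics
import cv2,numpy as np
from scipy.spatial.transform import Rotation as Rn
np.set_printoptions(precision=4,suppress=True)
def cam(name,obs=None):
    c=optics.get_calibration(name)
    if name!="wrist": return c["intrinsics"],np.array(c["world_from_camera"])
    T=np.eye(4);T[:3,:3]=Rn.from_quat(obs["ee_rot"]).as_matrix();T[:3,3]=obs["position"]
    return c["intrinsics"],T@c["T_tool_cam"]
def proj(C,P):
    K,T=C;p=(np.atleast_2d(P)-T[:3,3])@T[:3,:3]
    p=p*[1,-1,-1];q=p@K.T;return q[:,:2]/q[:,2:]
def ray(C,uv):
    K,T=C;d=np.linalg.solve(K,[uv[0],uv[1],1])*[1,-1,-1];d=T[:3,:3]@d
    return T[:3,3],d/np.linalg.norm(d)
def onplane(C,uv,z):
    o,d=ray(C,uv);return o+d*(z-o[2])/d[2]
def tri(obsl):
    A=np.zeros((3,3));b=np.zeros(3)
    for C,uv in obsl:
        o,d=ray(C,uv);M=np.eye(3)-np.outer(d,d);A+=M;b+=M@o
    X=np.linalg.solve(A,b)
    return X,max(np.linalg.norm(np.cross(X-ray(C,uv)[0],ray(C,uv)[1])) for C,uv in obsl)
def blob(im,lo,hi,box=None,n=1):
    """largest HSV blobs: list of (u,v,area)"""
    h=cv2.cvtColor(im,cv2.COLOR_RGB2HSV);m=cv2.inRange(h,np.array(lo),np.array(hi))
    if box: k=np.zeros_like(m);k[box[1]:box[3],box[0]:box[2]]=1;m*=k
    k,l,s,c=cv2.connectedComponentsWithStats(m)
    r=sorted([(c[i][0],c[i][1],s[i][4]) for i in range(1,k)],key=lambda t:-t[2]);return r[:n]
def snap(name,tag):
    o=get_obs();im=optics.camera(name);np.save(f'pics/{tag}.npy',im);C=cam(name,o);return im,C
E
python3 - <<'E'
from h import *
S=np.load('pics/scene0.npy');T=np.load('pics/top0.npy');cs=cam("scene");ct=cam("top")
s=.64
def bx(u,v,r=10): u*=s;v*=s;return [int(u-r),int(v-r),int(u+r),int(v+r)]
for n,lo,hi,t,sc in [("red",(0,140,80),(8,255,255),(593,308),(204,313)),("yel",(20,120,80),(32,255,255),(550,221),(233,380)),
  ("orA",(6,140,80),(18,255,255),(400,328),(347,294)),("orB",(6,140,80),(18,255,255),(447,328),(391,294))]:
    a=blob(T,lo,hi,bx(*t));b=blob(S,lo,hi,bx(*sc))
    print(n,a,b,tri([(ct,a[0][:2]),(cs,b[0][:2])]) if a and b else "")
E
python3 - <<'E'
import cv2,numpy as np
a=np.load('pics/top0.npy')[:,:,::-1]
A=cv2.resize(a[95:250,180:320],None,fx=4,fy=3.8,interpolation=cv2.INTER_CUBIC)
cv2.imwrite('pics/c1.png',A)
S=np.load('pics/scene0.npy')[:,:,::-1]
b=cv2.resize(a[130:210,335:395],(390,520),interpolation=cv2.INTER_CUBIC)
c=cv2.resize(S[190:270,115:175],(390,520),interpolation=cv2.INTER_CUBIC)
cv2.imwrite('pics/c2.png',np.hstack([b,c]))
E
```

```text
red [(np.float64(380.27536231884056), np.float64(196.17391304347825), np.int32(69))] [(np.float64(130.03846153846155), np.float64(200.52564102564102), np.int32(78))] (array([ 0.4743, -0.3654,  0.0566]), np.float64(0.00046538513974626124))
yel [(np.float64(352.1621621621622), np.float64(139.8783783783784), np.int32(74))] [(np.float64(148.5686274509804), np.float64(242.42156862745097), np.int32(102))] (array([ 0.6287, -0.2931,  0.0571]), np.float64(0.0006589659433116182))
orA [(np.float64(256.64814814814815), np.float64(209.96296296296296), np.int32(54))] [(np.float64(221.67741935483872), np.float64(186.91935483870967), np.int32(62))] (array([ 0.4427, -0.0703,  0.068 ]), np.float64(0.04061779635091995))
orB [(np.float64(286.66101694915255), np.float64(210.8135593220339), np.int32(59))] [(np.float64(250.0677966101695), np.float64(186.94915254237287), np.int32(59))] (array([ 0.4396, -0.0703,  0.0659]), np.float64(0.0392908371098049))
```

View pics/c2.png

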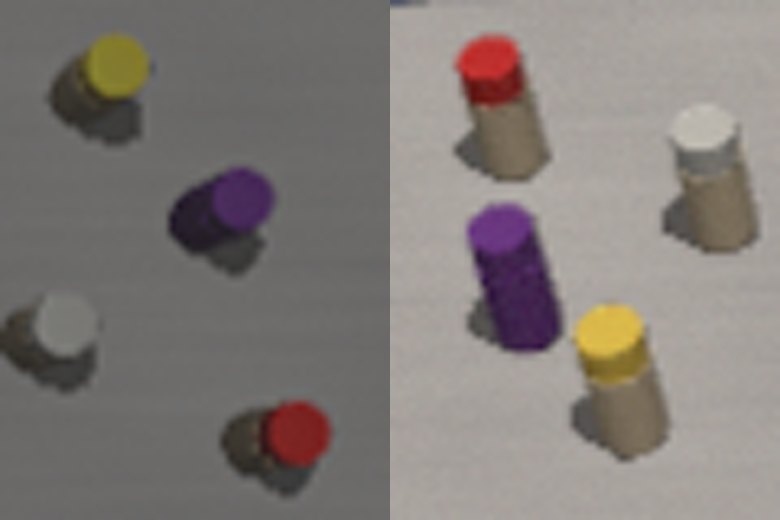

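White (538,282) is the beige-bodied white-capped vial, so it is vial5. The purple one (577,253) and the amber jar (263,335) are not meant. Now I swing over the shaker for wrist views.

>>> send_rows(
  plan=[
    [[0,0,0.0732,0,0,-0.026,1],[0,0,0.0732,0,0,-0.026,1],[0,0,0.0732,0,0,-0.026,1],[0,0,0.0732,0,0,-0.026,1],[0,0,0.0732,0,0,-0.026,1],[0,0,0.0732,0,0,-0.026,1],[0,0,0.0732,0,0,-0.026,1],[0,0,0.0732,0,0,-0.026,1],[0,0,0.0732,0,0,-0.026,1],[0,0,0.0732,0,0,-0.026,1]],
  ],
)

```text
clock: 0.98
position: [0.1689, 0.6016, 0.3002]
ee_rot: [0.635, 0.772, -0.0, 0.0]
ft_force: [0.1, -0.1, -0.7]
grip_width: 1.001
grasp_force: 0.0
```

>>> send_rows(
  plan=[
    [[0,0,0,-0.167,0.0785,0,1],[0,0,0,-0.167,0.0785,0,1],[0,0,0,-0.167,0.0785,0,1],[0,0,0,-0.167,0.0785,0,1],[0,0,0,-0.167,0.0785,0,1],[0,0,0,-0.167,0.0785,0,1],[0,0,0,-0.167,0.0785,0,1],[0,0,0,-0.167,0.0785,0,1],[0,0,0,-0.167,0.0785,0,1],[0,0,0,-0.167,0.0785,0,1],[0,0,0,-0.167,0.0785,0,1],[0,0,0,-0.167,0.0785,0,1],[0,0,0,-0.167,0.0785,0,1],[0,0,0,-0.167,0.0785,0,1],[0,0,0,-0.167,0.0785,0,1],[0,0,0,-0.167,0.0785,0,1],[0,0,0,-0.167,0.0785,0,1],[0,0,0,-0.167,0.0785,0,1],[0,0,0,-0.167,0.0785,0,1],[0,0,0,-0.167,0.0785,0,1]],
  ],
)

```text
clock: 2.65
position: [0.6096, 0.0076, 0.3002]
ee_rot: [0.633, 0.774, 0.0, -0.0]
ft_force: [0.3, 0.9, 1.6]
grip_width: 0.998
grasp_force: 0.0
```

>>> send_rows(
  plan=[
    [[0,0,0,0,0,0,1],[0,0,0,0,0,0,1],[0,0,0,0,0,0,1],[0,0,0,0,0,0,1]],
  ],
)

```text
clock: 2.98
position: [0.6085, 0.0104, 0.3002]
ee_rot: [0.633, 0.774, 0.0, -0.0]
ft_force: [-0.3, 0.2, -0.1]
grip_width: 1.0
grasp_force: 0.0
```

```bash
python3 - <<'E'
from h import *
im,C=snap("wrist","w1");o=get_obs();print(o["position"],o["ee_rot"],o["joint_pos"])
yaw=np.deg2rad(11.5);c=np.array([.62,-.011]);
A=cv2.resize(im[:,:,::-1],(800,600),interpolation=cv2.INTER_CUBIC)
cv2.imwrite('pics/w1.png',A)
E
```

```text
[0.6085 0.0105 0.3003] [ 0.6325  0.7745  0.0003 -0.0003] [-0.6039  0.3071  0.6547  1.457  -0.1876  1.4406  0.2536]
```

View pics/w1.png

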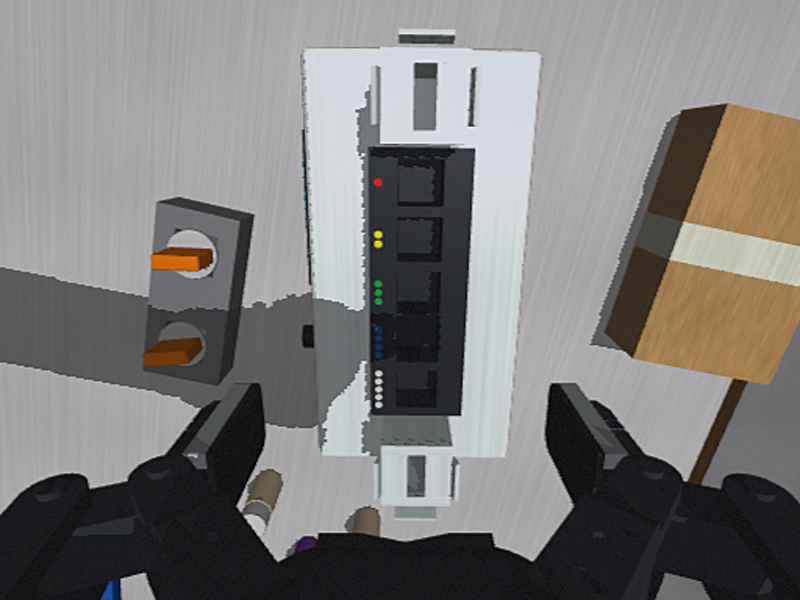

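The wrist view shows pips 1 to 5 running from top to bottom. Slot A is at about (425,96), slot B at (416,477), and the toggles' orange wings are at (181,259) and (171,352). I fit the shaker pose from the slot corners.

```bash
cat >> h.py <<'E'
from scipy.optimize import least_squares
def shk(p,P):
    c,s=np.cos(p[2]),np.sin(p[2]);P=np.atleast_2d(np.array(P,float))
    return np.c_[p[0]+c*P[:,0]-s*P[:,1],p[1]+s*P[:,0]+c*P[:,1],P[:,2]]
SL=np.array([[sx*.0065,sy*125e-3+ey*.0175,.135] for sy in(1,-1) for sx,ey in((-1,1),(1,1),(1,-1),(-1,-1))])
E
python3 - <<'E'
from h import *
im=np.load('pics/w1.npy');C=cam("wrist",get_obs())
g=cv2.cvtColor(im,cv2.COLOR_RGB2GRAY)
p0=np.array([(414,62),(437,62),(437,130),(414,130),(407,456),(426,456),(426,497),(407,497)],float)*.64
# refine: 4x upscaled subpix
q=cv2.cornerSubPix(g,p0.astype(np.float32).reshape(-1,1,2).copy(),(3,3),(-1,-1),(3,50,.01)).reshape(-1,2)
print(np.c_[p0,q])
for name,pts in (("hand",p0),("sub",q)):
  f=lambda v:(proj(C,shk(v,SL+[0,0,v[3]]))-pts).ravel()
  r=least_squares(f,[.62,-.011,.2,0]);print(name,r.x,np.abs(r.fun).max(),np.sqrt((r.fun**2).mean()))
v=r.x; A=cv2.resize(im[:,:,::-1],None,fx=3,fy=3,interpolation=cv2.INTER_CUBIC)
def poly(P,col): cv2.polylines(A,[np.int32(np.round((proj(C,shk(v,P))+.5)*3))],True,col,1)
poly(SL[:4],(0,0,255));poly(SL[4:],(0,0,255))
sq=lambda x,y,a,b,z:[[x-a,y-b,z],[x+a,y-b,z],[x+a,y+b,z],[x-a,y+b,z]]
poly(sq(0,0,.035,.0985,.097),(0,255,0))
for y in(76,38,0,-38,-76): poly(sq(0,y/1e3,.0155,.0155,.097),(0,255,255))
for s in(1,-1):poly(sq(0,s*.125,.025,.025,.135),(255,0,255))
poly(sq(0,0,.085,.165,.062),(255,0,0))
cv2.imwrite('pics/ov.png',cv2.resize(A[60:1040,500:1100],(480,784))[:,:] if 0 else cv2.resize(A[60:1040,500:1100],(367,600)))
# toggles
ts=blob(im,(5,140,60),(18,255,255),n=2);print(ts)
E
```

```text
[[264.96    39.68   264.766   39.6117]
 [279.68    39.68   279.4081  39.8399]
 [279.68    83.2    278.1525  82.9063]
 [264.96    83.2    264.1025  82.8885]
 [260.48   291.84   260.6383 291.2657]
 [272.64   291.84   271.7931 291.1707]
 [272.64   318.08   271.0973 317.5373]
 [260.48   318.08   260.1697 317.5893]]
hand [ 0.6229 -0.0087  0.1886  0.0005] 0.6913691449378234 0.3624045481701554
sub [ 0.6222 -0.0087  0.1878 -0.0003] 0.3931761267870115 0.24771444209234667
[(np.float64(109.95677799607073), np.float64(225.0196463654224), np.int32(509)), (np.float64(116.02982107355865), np.float64(165.47713717693836), np.int32(503))]
```

View pics/ov.png

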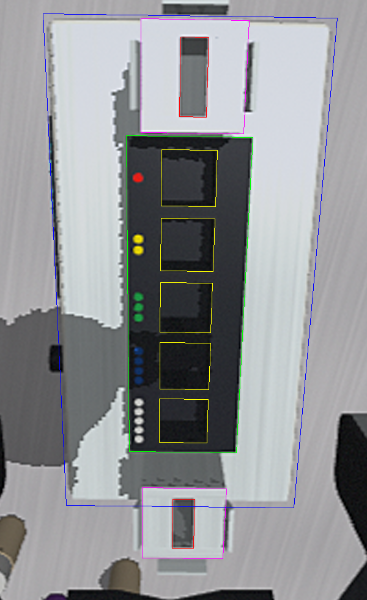

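The model overlay matches, giving the shaker at (0.622,-0.009) with yaw 0.188 and heights confirmed. Next I look at the vials from the wrist.

>>> send_rows(
  plan=[
    [[0,0,0.009,-0.185,-0.068,0,1],[0,0,0,-0.185,-0.068,0,1],[0,0,0,-0.185,-0.068,0,1],[0,0,0,-0.185,-0.068,0,1],[0,0,0,-0.185,-0.068,0,1],[0,0,0,-0.185,-0.068,0,1],[0,0,0,-0.185,-0.068,0,1],[0,0,0,-0.185,-0.068,0,1],[0,0,0,-0.185,-0.068,0,1],[0,0,0,0,0,0,1],[0,0,0,0,0,0,1],[0,0,0,0,0,0,1],[0,0,0,0,0,0,1]],
  ],
)

```text
clock: 4.12
position: [0.5516, -0.3388, 0.3003]
ee_rot: [0.637, 0.771, 0.001, -0.0]
ft_force: [-0.6, 0.3, -0.7]
grip_width: 0.999
grasp_force: 0.0
```

```bash
cat >> h.py <<'E'
def hullc(C,x,y,z0,z1,r=.014):
    t=np.linspace(0,2*np.pi,40);P=np.vstack([np.c_[x+r*np.cos(t),y+r*np.sin(t),0*t+z] for z in(z0,z1)])
    h=cv2.convexHull(proj(C,P).astype(np.float32));m=cv2.moments(h);return np.array([m["m10"],m["m01"]])/m["m00"],m["m00"]
def fitcyl(C,uv,z0,z1,r=.014):
    g=onplane(C,uv,(z0+z1)/2)[:2]
    return least_squares(lambda v:hullc(C,v[0],v[1],z0,z1,r)[0]-uv,g).x
E
python3 - <<'E'
from h import *
im,C=snap("wrist","w2");o=get_obs();print(o["position"],o["ee_rot"])
for n,lo,hi in (("red",(0,140,60),(8,255,255)),("yel",(22,120,60),(32,255,255)),("beige",(8,40,60),(24,120,255))):
    for b in blob(im,lo,hi,n=4 if n=="beige" else 1):
        if n!="beige":
            x=fitcyl(C,np.array(b[:2]),.047,.065);print(n,b,x,hullc(C,*x,.047,.065)[1])
        else: print(n,b)
cv2.imwrite('pics/w2.png',cv2.resize(im[:,:,::-1],(800,600),interpolation=cv2.INTER_CUBIC))
E
```

```text
[ 0.5516 -0.3388  0.3003] [ 0.6373  0.7706  0.0006 -0.0001]
red (np.float64(193.06467661691542), np.float64(168.4278606965174), np.int32(402)) [ 0.4751 -0.3633] 505.84568947344087
yel (np.float64(331.15077605321505), np.float64(133.64966740576497), np.int32(451)) [ 0.6295 -0.2911] 537.7450400877278
beige (np.float64(19.467017208413), np.float64(290.16873804971317), np.int32(2092))
beige (np.float64(203.1), np.float64(157.59444444444443), np.int32(180))
beige (np.float64(318.9621212121212), np.float64(126.28787878787878), np.int32(132))
beige (np.float64(343.0), np.float64(137.5), np.int32(2))
```

View pics/w2.png

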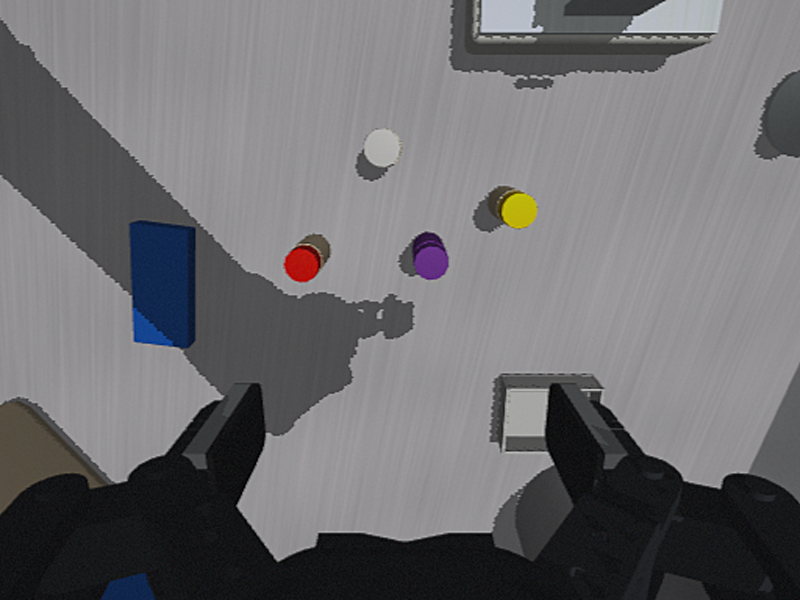

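```bash
cat >> h.py <<'E'
def go(x,y,z,yaw=None):
    """units to shift in tool axes to reach xyz (tool pointing down), yaw = wanted heading of tool y (mod pi)"""
    o=get_obs();R=Rn.from_quat(o["ee_rot"]).as_matrix();d=np.array([x,y,z])-o["position"]
    cur=np.arctan2(R[1,1],R[0,1])
    t=0 if yaw is None else (yaw-cur+np.pi/2)%np.pi-np.pi/2
    print("at",o["position"],"heading",cur,"shift(turn last)",R.T@d/.2,"shift(turn first)",(R@Rn.from_rotvec([0,0,-t]).as_matrix()).T@d/.2,"turn",-t/1.5,"tilt",R[:2,2])
E
python3 - <<'E'
from h import *
im=np.load('pics/w2.npy');C=cam("wrist",get_obs())
b=blob(im,(0,0,185),(180,40,255),[225,75,265,115]);print(b);x=fitcyl(C,np.array(b[0][:2]),.047,.065);print("white",x,hullc(C,*x,.047,.065)[1])
go(.4747,-.364,.054,.1878)
E
```

```text
[(np.float64(249.5), np.float64(84.5), np.int32(2))]
white [ 0.5255 -0.2555] 532.2934573970269
at [ 0.5516 -0.3388  0.3003] heading 0.18877100134962058 shift(turn last) [-0.0526 -0.402   1.2312] shift(turn first) [-0.0529 -0.402   1.2312] turn 0.0006473342330804618 tilt [0.0006 0.001 ]
```

>>> send_rows(
  plan=[
    [[0,0,0,-0.0132,-0.1005,0,0.8],[0,0,0,-0.0132,-0.1005,0,0.8],[0,0,0,-0.0132,-0.1005,0,0.8],[0,0,0,-0.0132,-0.1005,0,0.8],[0,0,0,0,0,0.16,0.8],[0,0,0,0,0,0.16,0.8],[0,0,0,0,0,0.16,0.8],[0,0,0,0,0,0.16,0.8],[0,0,0,0,0,0.12,0.8],[0,0,0,0,0,0,0.8],[0,0,0,0,0,0,0.8],[0,0,0,0,0,0,0.8]],
  ],
)

```text
clock: 5.17
position: [0.4745, -0.3661, 0.1501]
ee_rot: [0.638, 0.77, 0.0, 0.001]
ft_force: [0.8, -0.2, -0.1]
grip_width: 0.801
grasp_force: 0.0
```

```bash
python3 - <<'E'
from h import *
im,C=snap("wrist","w3")
b=blob(im,(0,140,40),(8,255,255));x=fitcyl(C,np.array(b[0][:2]),.047,.065);print(b,x,hullc(C,*x,.047,.065)[1])
go(*x,.054,.1878)
cv2.imwrite('pics/w3.png',im[:,:,::-1])
E
```

```text
[(np.float64(260.1906028368794), np.float64(197.83953900709218), np.int32(1128))] [ 0.4753 -0.3634] 1335.2531887231162
at [ 0.4746 -0.3665  0.1504] heading 0.18627076560682596 shift(turn last) [0.0154 0.0052 0.4821] shift(turn first) [0.0153 0.0052 0.4821] turn -0.0010194895954493965 tilt [ 0.0027 -0.0013]
```

View pics/w3.png

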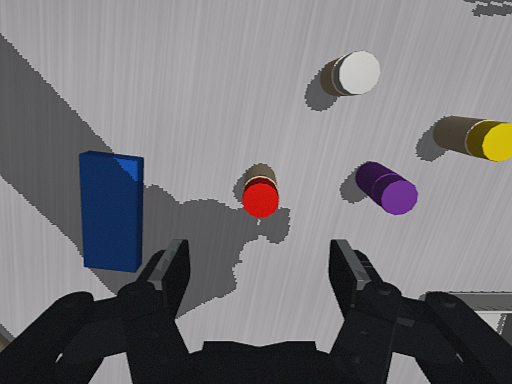

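The red cap sits centred between the fingers at (260,198), which agrees with the first measurement. I grasp it, lift, and check.

>>> send_rows(
  plan=[
    [[0,0,0,0.0154,0.005,0,0.8],[0,0,0,0,0,0.14,0.8],[0,0,0,0,0,0.14,0.8],[0,0,0,0,0,0.14,0.8],[0,0,0,0,0,0.062,0.8],[0,0,0,0,0,0,0.8],[0,0,0,0,0,0,0],[0,0,0,0,0,0,0],[0,0,0,0,0,0,0],[0,0,0,0,0,0,0],[0,0,0,0,0,0,0],[0,0,0,0,0,0,0],[0,0,0,0,0,0,0],[0,0,0,0,0,0,0]],
  ],
  squeeze=40,
)

```text
clock: 6.38
position: [0.4748, -0.3637, 0.0537]
ee_rot: [0.639, 0.77, 0.0, 0.001]
ft_force: [-0.9, 0.7, 6.7]
grip_width: 0.314
grasp_force: 38.9
```

```bash
python3 - <<'E'
from h import *
o=get_obs();im,C=snap("wrist","w4")
b=blob(im,(0,140,40),(8,255,255));x=fitcyl(C,np.array(b[0][:2]),.047,.065);print(b,x,hullc(C,*x,.047,.065)[1])
print(o["position"],o["grip_width"],o["grasp_force"]);R=Rn.from_quat(o["ee_rot"]).as_matrix();print("vial in tool",R.T@(np.r_[x,.056]-o["position"]))
cv2.imwrite('pics/w4.png',im[:,:,::-1])
E
```

```text
[(np.float64(258.92615687561533), np.float64(271.0662947161142), np.int32(3047))] [ 0.4748 -0.3631] 4022.1356819545617
[ 0.4748 -0.3637  0.0537] 0.31359938103255497 38.895360231399536
vial in tool [ 0.0005  0.0001 -0.0023]
```

View pics/w4.png

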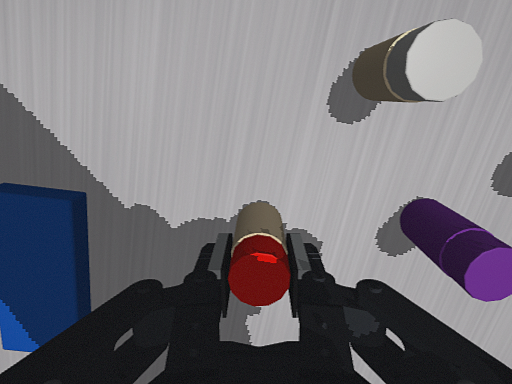

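It is held centred. Now to pocket 1.

>>> send_rows(
  plan=[
    [[0,0,0,0,0,-0.14,0],[0,0,0,0,0,-0.14,0],[0,0,0,0,0,-0.14,0],[0,0,0,0,0,-0.14,0],[0,0,0,0,0,-0.14,0],[0,0,0,0,0,-0.14,0],[0,0,0,0,0,-0.14,0]],
  ],
)

```text
clock: 7.02
position: [0.4736, -0.3631, 0.2502]
ee_rot: [0.639, 0.769, 0.0, 0.001]
ft_force: [-0.2, -0.6, -0.1]
grip_width: 0.315
grasp_force: 39.5
```

>>> send_rows(
  plan=[
    [[0,0,0,0.1655,0.088,0,0],[0,0,0,0.1655,0.088,0,0],[0,0,0,0.1655,0.088,0,0],[0,0,0,0.1655,0.088,0,0],[0,0,0,0.1655,0.088,0,0],[0,0,0,0.1655,0.088,0,0],[0,0,0,0.1655,0.088,0,0],[0,0,0,0.1655,0.088,0,0],[0,0,0,0.1655,0.088,0,0],[0,0,0,0.1655,0.088,0,0],[0,0,0,0.1655,0.088,0,0],[0,0,0,0.1655,0.088,0,0],[0,0,0,0,0,0,0],[0,0,0,0,0,0,0],[0,0,0,0,0,0,0],[0,0,0,0,0,0,0]],
  ],
)

```text
clock: 8.35
position: [0.6081, 0.0647, 0.2485]
ee_rot: [0.639, 0.769, 0.0, 0.0]
ft_force: [-0.4, -0.4, -0.1]
grip_width: 0.314
grasp_force: 39.6
```

```bash
python3 - <<'E'
from h import *
p=(.6222,-.0087,.1878)
for n,y in((1,.076),(2,.038),(5,-.076)): print(n,shk(p,[0,y,.067]))
go(*shk(p,[0,.076,.1207])[0],.1878)
o=get_obs();im,C=snap("wrist","w5")
# slot A corners re-fit nearby
sA=proj(C,shk(p,SL));print(sA)
z=o["position"][2];b=blob(im,(0,140,40),(8,255,255),[200,200,320,340]);f=z-.0537
x=fitcyl(C,np.array(b[0][:2]),f+.047,f+.065);R=Rn.from_quat(o["ee_rot"]).as_matrix();print("vial in tool",R.T@(np.r_[x,z]-o["position"]),o["grip_width"])
E
```

```text
1 [[0.608 0.066 0.067]]
2 [[0.6151 0.0286 0.067 ]]
5 [[ 0.6364 -0.0834  0.067 ]]
at [0.6081 0.0647 0.2485] heading 0.18328912844884332 shift(turn last) [0.0067 0.0004 0.639 ] shift(turn first) [0.0067 0.0004 0.639 ] turn -0.0030072477007710616 tilt [ 0.0007 -0.0002]
[[249.6155 105.9952]
 [267.0699 105.9069]
 [266.9363 152.5114]
 [250.2317 152.5953]
 [253.0977 369.3579]
 [266.3146 369.2936]
 [266.2372 396.2979]
 [253.4547 396.3598]]
vial in tool [ 0.0006  0.0002 -0.    ] 0.3136878925731867
```

>>> send_rows(
  plan=[
    [[0,0,-0.003,0.004,0,0.1,0],[0,0,0,0,0,0.14,0],[0,0,0,0,0,0.1,0],[0,0,0,0,0,0.05,0],[0,0,0,0,0,0.05,0],[0,0,0,0,0,0.05,0],[0,0,0,0,0,0.05,0],[0,0,0,0,0,0.05,0],[0,0,0,0,0,0.046,0],[0,0,0,0,0,0,0],[0,0,0,0,0,0,0]],
  ],
)

```text
clock: 9.32
position: [0.608, 0.0671, 0.1203]
ee_rot: [0.637, 0.771, -0.0, -0.0]
ft_force: [-0.7, -1.3, -1.1]
grip_width: 0.312
grasp_force: 41.4
```

```bash
python3 - <<'E'
from h import *
go(.608,.066,.1207,.1878);o=get_obs();print(o["ft_force"],o["torque"],o["grip_width"])
im,C=snap("wrist","w6")
z=o["position"][2];b=blob(im,(0,140,40),(8,255,255),[200,200,320,340]);
for f in (.067,.070):
  x=fitcyl(C,np.array(b[0][:2]),f+.047,f+.065);R=Rn.from_quat(o["ee_rot"]).as_matrix();print("vial in tool",R.T@(np.r_[x,z]-o["position"]),hullc(C,*x,f+.047,f+.065)[1],b[0])
E
```

```text
at [0.608  0.0671 0.1203] heading 0.1899346103800337 shift(turn last) [-0.0053 -0.0011 -0.0021] shift(turn first) [-0.0053 -0.0011 -0.0021] turn 0.0014230735866891386 tilt [-0.0002 -0.0001]
[-0.7414 -1.2768 -1.0543] [-0.0955  0.0066  0.0211] 0.3116701765108125
vial in tool [-0.0002  0.0002 -0.    ] 4041.9593594997423 (np.float64(259.0767703507611), np.float64(273.02481800132364), np.int32(3022))
vial in tool [ 0.0017  0.0002 -0.    ] 4249.881914775469 (np.float64(259.0767703507611), np.float64(273.02481800132364), np.int32(3022))
```

>>> send_rows(
  plan=[
    [[0,0,0,0,0,0,0.5],[0,0,0,0,0,0,0.5],[0,0,0,0,0,0,0.5],[0,0,0,0,0,0,0.5],[0,0,0,0,0,-0.05,0.5],[0,0,0,0,0,-0.13,0.8],[0,0,0,0,0,-0.16,0.8],[0,0,0,0,0,-0.16,0.8],[0,0,0,0,0,-0.15,0.8]],
  ],
)

```text
clock: 10.12
position: [0.6079, 0.0669, 0.2534]
ee_rot: [0.637, 0.771, 0.0, 0.0]
ft_force: [-0.2, 0.3, -0.2]
grip_width: 0.799
grasp_force: 0.0
```

>>> send_rows(
  plan=[
    [[0,0,0,-0.178,-0.0229,0,0.8],[0,0,0,-0.178,-0.0229,0,0.8],[0,0,0,-0.178,-0.0229,0,0.8],[0,0,0,-0.178,-0.0229,0,0.8],[0,0,0,-0.178,-0.0229,0,0.8],[0,0,0,-0.178,-0.0229,0,0.8],[0,0,0,-0.178,-0.0229,0,0.8],[0,0,0,-0.178,-0.0229,0,0.8],[0,0,0,-0.178,-0.0229,0,0.8],[0,0,0,-0.178,-0.0229,0,0.8],[0,0,0,0,0,0.16,0.8],[0,0,0,0,0,0.16,0.8],[0,0,0,0,0,0.16,0.8],[0,0,0,0,0,0,0.8],[0,0,0,0,0,0,0.8],[0,0,0,0,0,0,0.8]],
  ],
)

```text
clock: 11.45
position: [0.6311, -0.2914, 0.1573]
ee_rot: [0.637, 0.771, 0.0, 0.001]
ft_force: [0.1, 0.6, 0.6]
grip_width: 0.802
grasp_force: 0.0
```

```bash
python3 - <<'E'
from h import *
im,C=snap("wrist","w7")
b=blob(im,(22,120,40),(32,255,255));x=fitcyl(C,np.array(b[0][:2]),.047,.065);print(b,x,hullc(C,*x,.047,.065)[1])
go(*x,.0535,.1878)
t,ct=snap("top","t1");rb=blob(t,(0,140,60),(8,255,255),[200,120,240,170],3);print(rb,proj(ct,[[.608,.066,.132-.002]]))
E
```

```text
[(np.float64(255.97341888175984), np.float64(197.34463794683776), np.int32(1091))] [ 0.6292 -0.2913] 1252.399458456086
at [ 0.6314 -0.2916  0.1577] heading 0.1903108252696606 shift(turn last) [ 0.0046 -0.0121  0.5212] shift(turn first) [ 0.0046 -0.0121  0.5212] turn 0.001673883513107081 tilt [ 0.0034 -0.0014]
[(np.float64(218.15555555555557), np.float64(142.96666666666667), np.int32(90)), (np.float64(222.0), np.float64(156.5), np.int32(2))] [[218.5119 142.5626]]
```

>>> send_rows(
  plan=[
    [[0,0,0.0015,0.0046,-0.012,0,0.8],[0,0,0,0,0,0.14,0.8],[0,0,0,0,0,0.14,0.8],[0,0,0,0,0,0.14,0.8],[0,0,0,0,0,0.1,0.8],[0,0,0,0,0,0,0.8],[0,0,0,0,0,0,0],[0,0,0,0,0,0,0],[0,0,0,0,0,0,0],[0,0,0,0,0,0,0],[0,0,0,0,0,0,0],[0,0,0,0,0,0,0],[0,0,0,0,0,0,0],[0,0,0,0,0,0,0]],
  ],
)

```text
clock: 12.72
position: [0.6289, -0.2912, 0.0531]
ee_rot: [0.638, 0.77, 0.001, 0.002]
ft_force: [-1.0, -0.3, 7.8]
grip_width: 0.312
grasp_force: 39.0
```

```bash
python3 - <<'E'
from h import *
o=get_obs();im,C=snap("wrist","w8")
b=blob(im,(22,120,30),(32,255,255),[200,200,320,340]);x=fitcyl(C,np.array(b[0][:2]),.047,.065);R=Rn.from_quat(o["ee_rot"]).as_matrix()
print(b,x,"vial in tool",R.T@(np.r_[x,.056]-o["position"]),o["position"]);go(.6151,.0286,.25,.1878)
E
```

```text
[(np.float64(258.60822147651004), np.float64(272.58109619686803), np.int32(3576))] [ 0.6288 -0.2911] vial in tool [ 0.0001 -0.     -0.0029] [ 0.6289 -0.2912  0.0531]
at [ 0.6289 -0.2912  0.0531] heading 0.18779398803968508 shift(turn last) [ 1.5824  0.2338 -0.9863] shift(turn first) [ 1.5824  0.2338 -0.9863] turn -4.00797354327409e-06 tilt [ 0.0032 -0.001 ]
```

>>> send_rows(
  plan=[
    [[0,0,0,0,0,-0.14,0],[0,0,0,0,0,-0.14,0],[0,0,0,0,0,-0.14,0],[0,0,0,0,0,-0.14,0],[0,0,0,0,0,-0.14,0],[0,0,0,0,0,-0.14,0],[0,0,0,0,0,-0.146,0],[0,0,0,0.1758,0.026,0,0],[0,0,0,0.1758,0.026,0,0],[0,0,0,0.1758,0.026,0,0],[0,0,0,0.1758,0.026,0,0],[0,0,0,0.1758,0.026,0,0],[0,0,0,0.1758,0.026,0,0],[0,0,0,0.1758,0.026,0,0],[0,0,0,0.1758,0.026,0,0],[0,0,0,0.1758,0.026,0,0],[0,0,0,0,0,0,0],[0,0,0,0,0,0,0],[0,0,0,0,0,0,0],[0,0,0,0,0,0,0]],
  ],
)

```text
clock: 14.43
position: [0.6147, 0.0272, 0.2485]
ee_rot: [0.639, 0.77, 0.0, 0.0]
ft_force: [0.1, 0.3, 0.2]
grip_width: 0.309
grasp_force: 39.7
```

```bash
python3 - <<'E'
from h import *
go(.6151,.0286,.1202,.1878);print(get_obs()["grip_width"])
E
```

```text
at [0.6147 0.0272 0.2485] heading 0.18546551292341962 shift(turn last) [0.0067 0.0026 0.6413] shift(turn first) [0.0067 0.0027 0.6413] turn -0.001556324717720307 tilt [ 0.0008 -0.0003]
0.3092014401774709
```

>>> send_rows(
  plan=[
    [[0,0,-0.0015,0.002,0.001,0.1,0],[0,0,0,0,0,0.14,0],[0,0,0,0,0,0.1,0],[0,0,0,0,0,0.05,0],[0,0,0,0,0,0.05,0],[0,0,0,0,0,0.05,0],[0,0,0,0,0,0.05,0],[0,0,0,0,0,0.05,0],[0,0,0,0,0,0.049,0],[0,0,0,0,0,0,0],[0,0,0,0,0,0,0]],
  ],
)

```text
clock: 15.35
position: [0.6148, 0.0294, 0.1197]
ee_rot: [0.637, 0.771, -0.0, -0.0]
ft_force: [-0.3, -0.3, 0.1]
grip_width: 0.317
grasp_force: 41.2
```

>>> send_rows(
  plan=[
    [[0,0,0,0,0,0,0.45],[0,0,0,0,0,0,0.45],[0,0,0,0,0,0,0.45],[0,0,0,0,0,0,0.45],[0,0,0,0,0,-0.05,0.5],[0,0,0,0,0,-0.13,0.8],[0,0,0,0,0,-0.16,0.8],[0,0,0,0,0,-0.16,0.8],[0,0,0,0,0,-0.15,0.8]],
  ],
)

```text
clock: 16.1
position: [0.6147, 0.0291, 0.2528]
ee_rot: [0.637, 0.771, 0.0, 0.0]
ft_force: [1.0, -0.1, 0.2]
grip_width: 0.796
grasp_force: 0.0
```

>>> send_rows(
  plan=[
    [[0,0,0,-0.164,-0.0882,0,0.8],[0,0,0,-0.164,-0.0882,0,0.8],[0,0,0,-0.164,-0.0882,0,0.8],[0,0,0,-0.164,-0.0882,0,0.8],[0,0,0,-0.164,-0.0882,0,0.8],[0,0,0,-0.164,-0.0882,0,0.8],[0,0,0,-0.164,-0.0882,0,0.8],[0,0,0,-0.164,-0.0882,0,0.8],[0,0,0,0,0,0.16,0.8],[0,0,0,0,0,0.16,0.8],[0,0,0,0,0,0.16,0.8],[0,0,0,0,0,0,0.8],[0,0,0,0,0,0,0.8],[0,0,0,0,0,0,0.8]],
  ],
)

```text
clock: 17.27
position: [0.5266, -0.2554, 0.1563]
ee_rot: [0.637, 0.771, 0.0, 0.001]
ft_force: [-1.0, 0.6, 0.8]
grip_width: 0.802
grasp_force: 0.0
```

```bash
python3 - <<'E'
from h import *
im,C=snap("wrist","w9")
print(proj(C,[[.5255,-.2555,.065]]))
g=cv2.cvtColor(im,cv2.COLOR_RGB2HSV)
c=proj(C,[[.5255,-.2555,.065]])[0].astype(int);print(g[c[1]-24:c[1]+30:6,c[0]-24:c[0]+28:6,2]);print(g[c[1]-24:c[1]+30:6,c[0]-24:c[0]+28:6,1])
go(.5255,-.2555,.0535,.1878)
t,ct=snap("top","t2");rb=blob(t,(20,120,60),(32,255,255),[200,110,260,170],3);print(rb,proj(ct,[[.6151,.0286,.13]]),blob(t,(0,140,60),(8,255,255),[200,120,240,170],1))
E
```

```text
[[257.0185 201.5289]]
[[155 153  77  91  72 156 154 154 154]
 [158  70  86  94  96 112 153 159 154]
 [ 79  77  78  96  95  93 151 162 155]
 [ 85  68  82  89  89 110 155 160 153]
 [ 94 174 176 178 180  82  81 157 155]
 [130 175 176 175 176 183  85  79  80]
 [182 173 175 175 175 176  88  84  83]
 [ 91 151 184  83  90  89  89  82  85]
 [ 85  92  91  92  92  86  84  85  84]]
[[ 5  3 63 62 25  2  3  5  3]
 [ 5 69 62 65 66 30  5  5  5]
 [ 3 56 59 69 62 60  3  5  3]
 [ 9  8  3  6  3 65  3  3  5]
 [43  3  1  3  3  6  3  2  5]
 [ 2  3  1  3  3  3  6  6 10]
 [ 3  3  3  4  3  4  3  6  3]
 [ 0  5  1  3  3  3  6  0  9]
 [ 6  3  0  0  3  9  6  6  6]]
at [ 0.5269 -0.2554  0.1566] heading 0.19008319720271183 shift(turn last) [ 0.0017 -0.0082  0.5155] shift(turn first) [ 0.0017 -0.0082  0.5155] turn 0.0015221314684745006 tilt [ 0.003  -0.0009]
[(np.float64(233.25263157894736), np.float64(140.13684210526316), np.int32(95)), (np.float64(237.5), np.float64(153.5), np.int32(4)), (np.float64(235.0), np.float64(153.5), np.int32(2))] [[233.3761 139.7052]] [(np.float64(218.13483146067415), np.float64(142.8988764044944), np.int32(89))]
```

```bash
python3 - <<'E'
from h import *
im=np.load('pics/w9.npy');C=cam("wrist",get_obs())
im2=cv2.medianBlur(im,3)
b=blob(im2,(0,0,168),(180,14,255),[215,180,285,230]);print(b)
x=fitcyl(C,np.array(b[0][:2]),.0645,.065);print(x,hullc(C,*x,.0645,.065)[1]);go(*x,.0535,.1878)
b=blob(im2,(0,40,60),(30,110,255),[215,150,285,230]);print(b)
E
```

```text
[(np.float64(248.63279857397504), np.float64(209.0427807486631), np.int32(561))]
[ 0.521  -0.2629] 1035.514664922026
at [ 0.5269 -0.2554  0.1565] heading 0.190179335988986 shift(turn last) [-0.0305 -0.0377  0.5151] shift(turn first) [-0.0306 -0.0377  0.5151] turn 0.0015862239926573984 tilt [ 0.0033 -0.0008]
[(np.float64(251.21396396396398), np.float64(186.61261261261262), np.int32(444))]
```

```bash
python3 - <<'E'
from h import *
im=np.load('pics/w9.npy')
cv2.imwrite('pics/w9c.png',cv2.resize(im[150:250,200:320,::-1],None,fx=6,fy=6,interpolation=cv2.INTER_CUBIC))
E
```

```text
(no output)
```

View pics/w9c.png

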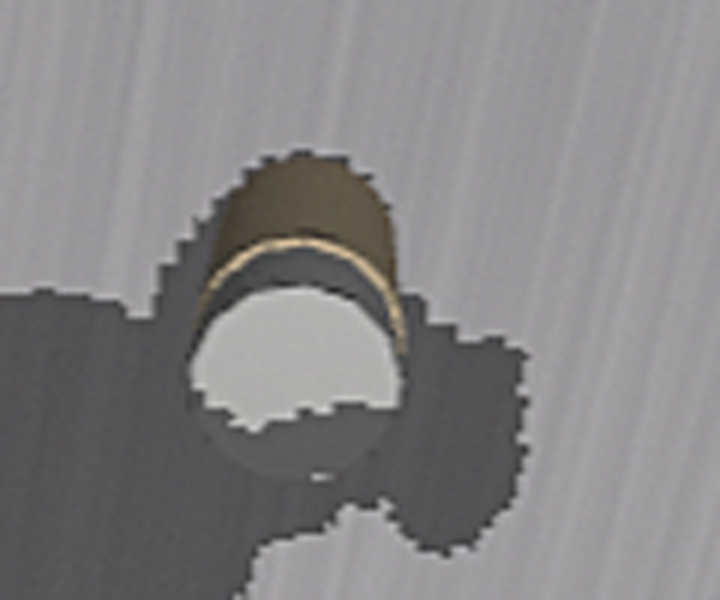

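Part of the white cap's top is shaded, but the full disc is centred at crop (296,384), which is (249,213.6) in the frame.

```bash
python3 - <<'E'
from h import *
C=cam("wrist",get_obs());x=onplane(C,(248.9,213.6),.065);print(x);go(x[0],x[1],.0535,.1878)
E
```

```text
[ 0.5218 -0.2661  0.065 ]
at [ 0.5269 -0.2554  0.1565] heading 0.190179335988986 shift(turn last) [-0.0471 -0.0369  0.5152] shift(turn first) [-0.0472 -0.0368  0.5152] turn 0.0015862239926573984 tilt [ 0.0033 -0.0008]
```

>>> send_rows(
  plan=[
    [[0,0,0.0015,-0.047,-0.037,0,0.8],[0,0,0,0,0,0.14,0.8],[0,0,0,0,0,0.14,0.8],[0,0,0,0,0,0.14,0.8],[0,0,0,0,0,0.095,0.8],[0,0,0,0,0,0,0.8],[0,0,0,0,0,0,0],[0,0,0,0,0,0,0],[0,0,0,0,0,0,0],[0,0,0,0,0,0,0],[0,0,0,0,0,0,0],[0,0,0,0,0,0,0],[0,0,0,0,0,0,0],[0,0,0,0,0,0,0]],
  ],
)

```text
clock: 18.53
position: [0.5212, -0.2662, 0.053]
ee_rot: [0.638, 0.77, 0.001, 0.001]
ft_force: [-1.3, 0.6, 7.1]
grip_width: 0.317
grasp_force: 38.9
```

```bash
python3 - <<'E'
from h import *
im,C=snap("wrist","w10");o=get_obs()
go(.6364,-.0834,.25,.1878)
cv2.imwrite('pics/w10c.png',cv2.resize(im[190:330,180:340,::-1],None,fx=4,fy=4,interpolation=cv2.INTER_CUBIC))
t=np.linspace(0,6.28,60);x=o["position"];u=proj(C,np.c_[x[0]+.014*np.cos(t),x[1]+.014*np.sin(t),0*t+.065]);print("expected top disc, crop px:",((u.min(0)-[180,190])*4),((u.max(0)-[180,190])*4))
E
```

```text
at [ 0.5212 -0.2662  0.053 ] heading 0.1876739419746432 shift(turn last) [ 0.7895  0.7389 -0.9838] shift(turn first) [ 0.7894  0.739  -0.9838] turn -8.403868357120814e-05 tilt [ 0.0028 -0.0007]
expected top disc, crop px: [182.0664 251.6956] [447.6014 481.8501]
```

View pics/w10c.png

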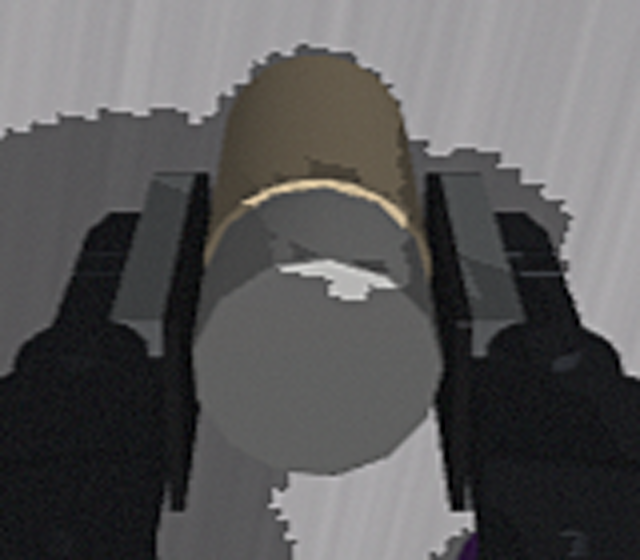

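The cap is well centred between the pads, with its disc at rows 264–474 of the crop. Now to pocket 5.

>>> send_rows(
  plan=[
    [[0,0,0,0,0,-0.14,0],[0,0,0,0,0,-0.14,0],[0,0,0,0,0,-0.14,0],[0,0,0,0,0,-0.14,0],[0,0,0,0,0,-0.14,0],[0,0,0,0,0,-0.14,0],[0,0,0,0,0,-0.144,0],[0,0,0,0.1316,0.1232,0,0],[0,0,0,0.1316,0.1232,0,0],[0,0,0,0.1316,0.1232,0,0],[0,0,0,0.1316,0.1232,0,0],[0,0,0,0.1316,0.1232,0,0],[0,0,0,0.1316,0.1232,0,0],[0,0,0,0,0,0,0],[0,0,0,0,0,0,0],[0,0,0,0,0,0,0],[0,0,0,0,0,0,0],[0,0,0,0,0,0,0]],
  ],
)

```text
clock: 20.08
position: [0.6355, -0.0844, 0.2485]
ee_rot: [0.639, 0.77, 0.0, 0.0]
ft_force: [0.5, 0.2, -1.4]
grip_width: 0.312
grasp_force: 39.6
```

```bash
python3 - <<'E'
from h import *
go(.6364,-.0834,.1201,.1878);print(get_obs()["grip_width"])
E
```

```text
at [ 0.6355 -0.0844  0.2485] heading 0.18553674754101845 shift(turn last) [0.004  0.0048 0.642 ] shift(turn first) [0.004  0.0048 0.642 ] turn -0.001508834972654416 tilt [ 0.0007 -0.    ]
0.31161918393237265
```

>>> send_rows(
  plan=[
    [[0,0,-0.0015,0.001,0.004,0.1,0],[0,0,0,0,0,0.14,0],[0,0,0,0,0,0.1,0],[0,0,0,0,0,0.05,0],[0,0,0,0,0,0.05,0],[0,0,0,0,0,0.05,0],[0,0,0,0,0,0.05,0],[0,0,0,0,0,0.05,0],[0,0,0,0,0,0.05,0],[0,0,0,0,0,0,0],[0,0,0,0,0,0,0]],
  ],
)

```text
clock: 21.0
position: [0.6368, -0.0825, 0.1194]
ee_rot: [0.637, 0.771, -0.0, -0.0]
ft_force: [-0.5, 0.5, -0.2]
grip_width: 0.311
grasp_force: 41.5
```

>>> send_rows(
  plan=[
    [[0,0,0,0,0,0,0.45],[0,0,0,0,0,0,0.45],[0,0,0,0,0,0,0.45],[0,0,0,0,0,0,0.45],[0,0,0,0,0,-0.05,0.5],[0,0,0,0,0,-0.13,0.8],[0,0,0,0,0,-0.18,0.8],[0,0,0,0,0,-0.18,0.8],[0,0,0,0,0,-0.18,0.8],[0,0,0,0,0,-0.18,0.8]],
  ],
)

```text
clock: 21.83
position: [0.6364, -0.0826, 0.3027]
ee_rot: [0.637, 0.771, 0.0, 0.0]
ft_force: [1.0, -0.9, 0.5]
grip_width: 0.798
grasp_force: 0.0
```

>>> send_rows(
  plan=[
    [[0,0,0,0.177,-0.0157,0,0.8],[0,0,0,0.177,-0.0157,0,0.8],[0,0,0,0.177,-0.0157,0,0.8],[0,0,0,0.177,-0.0157,0,0.8],[0,0,0,0.177,-0.0157,0,0.8],[0,0,0,0.177,-0.0157,0,0.8],[0,0,0,0.177,-0.0157,0,0.8],[0,0,0,0.177,-0.0157,0,0.8],[0,0,0,0.177,-0.0157,0,0.8],[0,0,0,0.177,-0.0157,0,0.8],[0,0,0,0.177,-0.0157,0,0.8],[0,0,0,0.177,-0.0157,0,0.8],[0,0,0,0.177,-0.0157,0,0.8],[0,0,0,0,0,0,0.8],[0,0,0,0,0,0,0.8],[0,0,0,0,0,0,0.8]],
  ],
)

```text
clock: 23.17
position: [0.5101, 0.3611, 0.3005]
ee_rot: [0.637, 0.771, 0.0, 0.0]
ft_force: [0.6, -1.1, 0.4]
grip_width: 0.799
grasp_force: 0.0
```

```bash
python3 - <<'E'
from h import *
im,C=snap("wrist","w11");o=get_obs();print(o["position"],o["ee_rot"],o["joint_pos"])
t,ct=snap("top","t3")
p=(.6222,-.0087,.1878)
cv2.imwrite('pics/w11.png',np.vstack([np.hstack([im[:,:,::-1],cv2.resize(t[90:205,180:330,::-1],(288,221)).repeat(1,0) if 0 else np.vstack([cv2.resize(t[90:205,180:330,::-1],(288,221),interpolation=cv2.INTER_CUBIC),np.zeros((163,288,3),np.uint8)])])]))
w=blob(t,(0,0,150),(180,30,255),[250,110,310,150],4);print(w,proj(ct,shk(p,[0,-.076,.132])))
print(blob(im,(105,120,40),(125,255,255),n=3))
E
```

```text
[0.5105 0.3604 0.3006] [0.6375 0.7704 0.0002 0.0004] [-1.0763  0.3288  0.5088  1.4051 -0.1586  1.4478 -0.3829]
[] [[277.6737 131.0049]]
[(np.float64(270.9529489728297), np.float64(108.6272365805169), np.int32(6036)), (np.float64(291.5), np.float64(0.0), np.int32(2))]
```

View pics/w11.png

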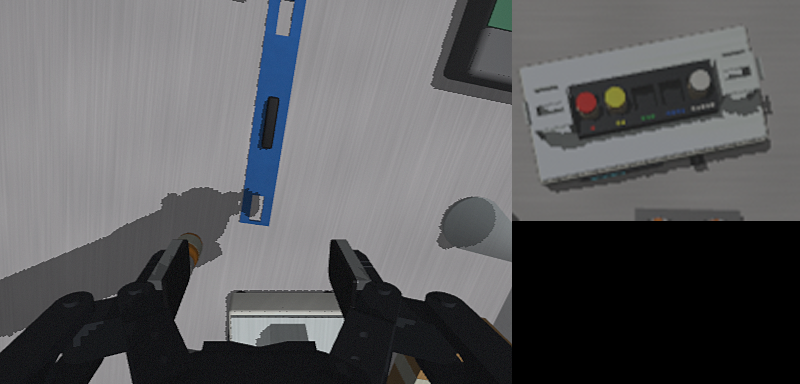

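All three vials are seated. The bar's slots are at (255,207) and (284,17), with the black grip at (270,122).

```bash
python3 - <<'E'
from h import *
C=cam("wrist",get_obs())
a=onplane(C,(255,206),.005);b=onplane(C,(284.5,17),.005);print(a,b,np.linalg.norm(a-b),(a+b)/2,"yaw",np.arctan2(-(b-a)[0],(b-a)[1]))
y=np.arctan2(-(b-a)[0],(b-a)[1]);c=(a+b)/2
u=np.array([-np.sin(y),np.cos(y)])*-.01
go(c[0]+u[0],c[1]+u[1],.2,y)
E
```

```text
[0.5201 0.2829 0.005 ] [0.5107 0.5293 0.005 ] 0.24656044028954774 [0.5154 0.4061 0.005 ] yaw 0.037913119123556854
at [0.5106 0.3602 0.3005] heading 0.18767654624088081 shift(turn last) [0.1715 0.0584 0.5027] shift(turn first) [0.1783 0.0322 0.5027] turn 0.0998422847448827 tilt [0.0008 0.0001]
```

>>> send_rows(
  plan=[
    [[0,0,0.05,0,0,0,0.8],[0,0,0.05,0,0,0,0.8],[0,0,0,0.089,0.016,0.05,0.8],[0,0,0,0.089,0.016,0.15,0.8],[0,0,0,0,0,0.15,0.8],[0,0,0,0,0,0.15,0.8],[0,0,0,0,0,0,0.8],[0,0,0,0,0,0,0.8],[0,0,0,0,0,0,0.8],[0,0,0,0,0,0,0.8]],
  ],
)

```text
clock: 24.1
position: [0.516, 0.3976, 0.2027]
ee_rot: [0.693, 0.721, 0.002, 0.0]
ft_force: [0.6, 0.0, 0.1]
grip_width: 0.798
grasp_force: 0.0
```

```bash
python3 - <<'E'
from h import *
im,C=snap("wrist","w12");o=get_obs();print(o["position"])
h=cv2.cvtColor(im,cv2.COLOR_RGB2HSV)
y0=.0379;c0=(.5154,.4061)
# top face of grip : predicted corners
def rect(c,y,a,b,z): return shk((c[0],c[1],y),[[-a,-b,z],[a,-b,z],[a,b,z],[-a,b,z]])
print("pred grip top",proj(C,rect(c0,y0,.007,.032,.035)))
m=((h[:,:,2]<45)).astype(np.uint8);m[250:]=0
k,l,s,c=cv2.connectedComponentsWithStats(m);print([(c[i],s[i]) for i in range(1,k) if s[i][4]>200])
cv2.imwrite('pics/w12.png',cv2.resize(im[60:360,130:390,::-1],(520,600),interpolation=cv2.INTER_CUBIC))
E
```

```text
[0.5158 0.3977 0.2025]
pred grip top [[250.9151 199.2565]
 [264.9177 199.2512]
 [265.3576 134.66  ]
 [250.4523 134.6548]]
[(array([495.2042,  40.7017]), array([ 473,    0,   39,   77, 2444], dtype=int32)), (array([258.5334, 165.4555]), array([252, 133,  14,  66, 898], dtype=int32))]
```

View pics/w12.png

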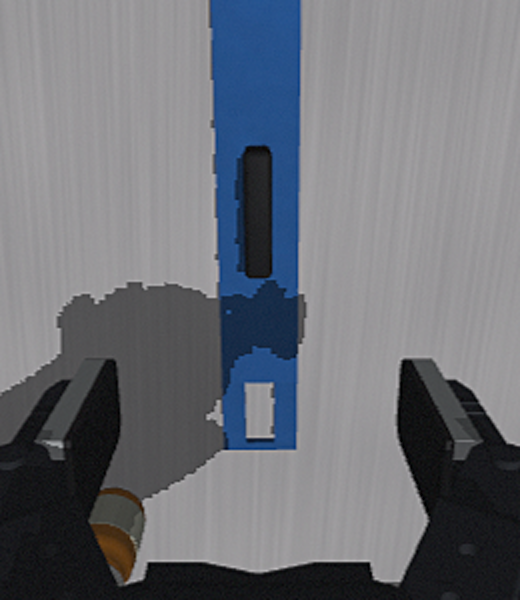

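The grip's black top sits within 1 px of the prediction, so the bar pose is confirmed.

```bash
python3 - <<'E'
from h import *
go(.5157,.4065,.028,.0379)
E
```

```text
at [0.5158 0.3977 0.2025] heading 0.039316078293267415 shift(turn last) [ 0.0417 -0.0013  0.8725] shift(turn first) [ 0.0417 -0.0013  0.8725] turn 0.0009440521955116724 tilt [0.0026 0.0025]
```

>>> send_rows(
  plan=[
    [[0,0,0.001,0.0417,-0.001,0.1,0.6],[0,0,0,0,0,0.14,0.6],[0,0,0,0,0,0.14,0.6],[0,0,0,0,0,0.14,0.6],[0,0,0,0,0,0.14,0.6],[0,0,0,0,0,0.1,0.6],[0,0,0,0,0,0.06,0.6],[0,0,0,0,0,0.05,0.6],[0,0,0,0,0,0,0.6],[0,0,0,0,0,0,0.6]],
  ],
)

```text
clock: 24.98
position: [0.5148, 0.4063, 0.027]
ee_rot: [0.693, 0.721, 0.001, 0.0]
ft_force: [0.3, 0.3, 0.6]
grip_width: 0.6
grasp_force: 0.0
```

>>> send_rows(
  plan=[
    [[0,0,0,0,0,0,0],[0,0,0,0,0,0,0],[0,0,0,0,0,0,0],[0,0,0,0,0,0,0],[0,0,0,0,0,0,0],[0,0,0,0,0,0,0],[0,0,0,0,0,0,0],[0,0,0,0,0,0,0],[0,0,0,0,0,0,0]],
  ],
  squeeze=80,
)

```text
clock: 25.73
position: [0.5148, 0.4065, 0.0273]
ee_rot: [0.693, 0.721, 0.001, -0.0]
ft_force: [-1.0, -0.4, 7.1]
grip_width: 0.146
grasp_force: 79.5
```

```bash
python3 - <<'E'
from h import *
im,C=snap("wrist","w13");o=get_obs();print(o["position"],o["grip_width"],o["grasp_force"])
go(.5157,.4065,.028,.0379)
cv2.imwrite('pics/w13.png',cv2.resize(im[:,:,::-1],(640,480),interpolation=cv2.INTER_CUBIC))
print("slots",proj(C,shk((.5157,.4065,.0379),SL-[0,0,.13])))
E
```

```text
[0.5149 0.4065 0.0273] 0.14461190540565944 79.52669978141785
at [0.5149 0.4065 0.0273] heading 0.03847648793122015 shift(turn last) [ 0.0001  0.0041 -0.0034] shift(turn first) [ 0.0001  0.0041 -0.0034] turn 0.000384325287480151 tilt [0.0014 0.0016]
slots [[244.3101 -83.2268]
 [277.4262 -83.1808]
 [275.9601  16.7514]
 [245.4281  16.7284]
 [249.7079 399.3878]
 [270.3472 399.3532]
 [269.7604 439.3481]
 [250.1552 439.3859]]
```

View pics/w13.png

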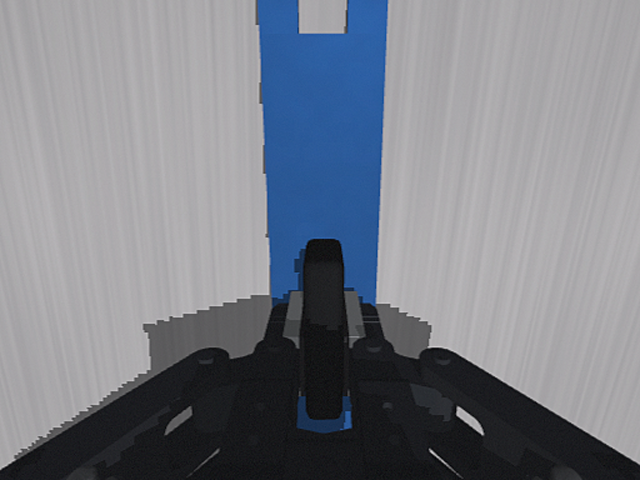

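```bash
python3 - <<'E'
from h import *
im=np.load('pics/w13.npy');o=get_obs();C=cam("wrist",o);R=Rn.from_quat(o["ee_rot"]).as_matrix()
h=cv2.cvtColor(im,cv2.COLOR_RGB2HSV);m=cv2.inRange(h,np.array((100,100,30)),np.array((130,255,255)))
col=m[:60,252:270].mean(1);v=np.where(col>127)[0][0]-.5
L=[];
for r in(60,100,140,180):
    c=np.where(m[r])[0];L.append([(onplane(C,(c[0]-.5,r),.005)+onplane(C,(c[-1]+.5,r),.005))/2]);
L=np.array(L)[:,0];print("centreline in tool",(L-o["position"])@R)
print("slot edge in tool (bar centre = x-.105)",R.T@(onplane(C,(261,v),.005)-o["position"]),v)
E
```

```text
centreline in tool [[ 0.0904 -0.0003  0.0224]
 [ 0.0734 -0.0003  0.0224]
 [ 0.0552 -0.0001  0.0224]
 [ 0.0355 -0.0003  0.0224]]
slot edge in tool (bar centre = x-.105) [0.1037 0.001  0.0225] 26.5
```

>>> send_rows(
  plan=[
    [[0,0,0,0,0,-0.05,0],[0,0,0,0,0,-0.1,0],[0,0,0,0,0,-0.14,0],[0,0,0,0,0,-0.14,0],[0,0,0,0,0,-0.14,0],[0,0,0,0,0,-0.14,0],[0,0,0,0,0,-0.14,0],[0,0,0,0,0,-0.14,0],[0,0,0,0,0,-0.14,0],[0,0,0,0,0,0,0],[0,0,0,0,0,0,0]],
  ],
)

```text
clock: 26.7
position: [0.5147, 0.406, 0.2541]
ee_rot: [0.693, 0.721, 0.002, -0.0]
ft_force: [0.8, -0.4, -2.5]
grip_width: 0.147
grasp_force: 78.4
```

```bash
python3 - <<'E'
from h import *
o=get_obs();print(o["grip_width"],o["torque"],o["ft_force"]);go(.6222,-.0087,.25,.1878)
E
```

```text
0.14670801551588414 [-0.0144 -0.0215  0.0581] [ 0.8403 -0.4147 -2.5476]
at [0.5147 0.406  0.2541] heading 0.03825002350561304 shift(turn last) [-2.0927  0.4575  0.0167] shift(turn first) [-2.1375  0.1406  0.0167] turn -0.09969998432959137 tilt [0.0022 0.0024]
```

>>> send_rows(
  plan=[
    [[0,0,-0.05,0,0,0,0],[0,0,-0.0497,0,0,0,0],[0,0,0,-0.16,0.011,0,0],[0,0,0,-0.165,0.0108,0,0],[0,0,0,-0.165,0.0108,0,0],[0,0,0,-0.165,0.0108,0,0],[0,0,0,-0.165,0.0108,0,0],[0,0,0,-0.165,0.0108,0,0],[0,0,0,-0.165,0.0108,0,0],[0,0,0,-0.165,0.0108,0,0],[0,0,0,-0.165,0.0108,0,0],[0,0,0,-0.165,0.0108,0,0],[0,0,0,-0.165,0.0108,0,0],[0,0,0,-0.165,0.0108,0,0],[0,0,0,-0.156,0.0108,0,0],[0,0,0,0,0,0,0],[0,0,0,0,0,0,0],[0,0,0,0,0,0,0],[0,0,0,0,0,0,0],[0,0,0,0,0,0,0]],
  ],
)

```text
clock: 28.37
position: [0.6212, -0.0058, 0.2515]
ee_rot: [0.637, 0.771, -0.0, -0.0]
ft_force: [0.1, 0.8, -1.5]
grip_width: 0.146
grasp_force: 78.3
```

```bash
python3 - <<'E'
from h import *
p=shk((.6222,-.0087,.1878),[0,.0013,.1623])[0];print(p);go(*p,.1878);o=get_obs();R=Rn.from_quat(o["ee_rot"]).as_matrix()
im,C=snap("wrist","w14");h=cv2.cvtColor(im,cv2.COLOR_RGB2HSV);m=cv2.inRange(h,np.array((100,100,20)),np.array((130,255,255)))
z=o["position"][2]-.0223
v=np.where(m[:60,252:270].mean(1)>127)[0][0]-.5;L=[]
for r in(60,100,140,180):
    c=np.where(m[r,150:370])[0]+150;L.append((onplane(C,(c[0]-.5,r),z)+onplane(C,(c[-1]+.5,r),z))/2)
print("centreline",(np.array(L)-o["position"])@R,"slot",R.T@(onplane(C,(261,v),z)-o["position"]),o["torque"])
E
```

```text
[ 0.622  -0.0074  0.1623]
at [ 0.6212 -0.0058  0.2515] heading 0.19031768027969417 shift(turn last) [-0.0088  0.0024  0.4457] shift(turn first) [-0.0088  0.0024  0.4457] turn 0.0016784535197961563 tilt [-0.0008  0.0006]
centreline [[ 0.0904 -0.0002  0.0224]
 [ 0.0734 -0.0085  0.0224]
 [ 0.0552 -0.      0.0223]
 [ 0.0355 -0.0001  0.0223]] slot [0.1041 0.0011 0.0224] [ 0.0151 -0.0391 -0.0409]
```

>>> send_rows(
  plan=[
    [[0,0,0.0016,-0.008,0.002,0.08,0],[0,0,0,0,0,0.12,0],[0,0,0,0,0,0.1,0],[0,0,0,0,0,0.06,0],[0,0,0,0,0,0,0],[0,0,0,0,0,0,0],[0,0,0,0,0,0,0],[0,0,0,0,0,0,0]],
  ],
)

```text
clock: 29.08
position: [0.623, -0.009, 0.1814]
ee_rot: [0.638, 0.77, 0.001, 0.001]
ft_force: [-0.3, -0.2, -2.7]
grip_width: 0.145
grasp_force: 78.4
```

```bash
python3 - <<'E'
from h import *
go(.622,-.0074,.1623,.1878);o=get_obs();print(o["ft_force"],o["torque"])
E
```

```text
at [ 0.623  -0.009   0.1814] heading 0.1857169196923662 shift(turn last) [ 0.0087 -0.0035  0.0954] shift(turn first) [ 0.0088 -0.0035  0.0954] turn -0.0013887202050891407 tilt [0.0022 0.0003]
[-0.2691 -0.2369 -2.711 ] [-0.0485  0.0188  0.023 ]
```

>>> send_rows(
  plan=[
    [[0,0,-0.001,0.006,-0.002,0.02,0],[0,0,0,0,0,0.02,0],[0,0,0,0,0,0.02,0],[0,0,0,0,0,0.015,0],[0,0,0,0,0,0.01,0],[0,0,0,0,0,0.008,0],[0,0,0,0,0,0,0],[0,0,0,0,0,0,0],[0,0,0,0,0,0,0]],
  ],
)

```text
clock: 29.83
position: [0.6214, -0.0079, 0.1623]
ee_rot: [0.638, 0.77, 0.0, -0.0]
ft_force: [-7.1, -0.1, 8.6]
grip_width: 0.148
grasp_force: 80.0
```

```bash
python3 - <<'E'
from h import *
go(.622,-.0074,.1623,.1878);o=get_obs();print(o["ft_force"],o["torque"])
E
```

```text
at [ 0.6214 -0.0079  0.1623] heading 0.18710466097966255 shift(turn last) [0.0018 0.0031 0.0001] shift(turn first) [0.0018 0.0031 0.0001] turn -0.0004635593468916473 tilt [-0.0001  0.0008]
[-7.0957 -0.0646  8.6164] [0.156  1.3425 0.0002]
```

>>> send_rows(
  plan=[
    [[0,0,0,0,0,0,0.4],[0,0,0,0,0,0,0.4],[0,0,0,0,0,0,0.4],[0,0,0,0,0,0,0.4],[0,0,0,0,0,-0.04,0.4],[0,0,0,0,0,-0.1,0.6],[0,0,0,0,0,-0.14,0.8],[0,0,0,0,0,-0.14,0.8],[0,0,0,0,0,-0.14,0.8],[0,0,0,0,0,-0.14,0.8],[0,0,0,0,0,0,0.8],[0,0,0,0,0,0,0.8],[0,0,0,0,0,0,0.8],[0,0,0,0,0,0,0.8]],
  ],
)

```text
clock: 31.0
position: [0.6211, -0.0078, 0.3003]
ee_rot: [0.638, 0.77, -0.001, -0.001]
ft_force: [0.3, -0.9, -0.6]
grip_width: 0.803
grasp_force: 0.0
```

```bash
python3 - <<'E'
from h import *
im,C=snap("wrist","w15");o=get_obs();print(o["position"])
h=cv2.cvtColor(im,cv2.COLOR_RGB2HSV);m=cv2.inRange(h,np.array((100,100,25)),np.array((130,255,255)));m[:,:200]=0;m[:,330:]=0
# fit bar pose: compare silhouette (bar top outline minus slots/grip) by IoU-like sampling of edges
OUT=np.array([[-.022,-.15,.005],[.022,-.15,.005],[.022,.15,.005],[-.022,.15,.005]])
def ren(v):
    k=np.zeros(m.shape,np.uint8)
    f=lambda P:np.int32(np.round(proj(C,shk(v[:3],np.array(P)+[0,0,v[3]]))*16))
    cv2.fillPoly(k,[f(OUT)],255,cv2.LINE_AA,4)
    for s in(1,-1): cv2.fillPoly(k,[f([[a*.0085,s*.125+b*.02,.005] for a,b in((-1,-1),(1,-1),(1,1),(-1,1))])],0,cv2.LINE_AA,4)
    P=shk(v[:3],[[a*.007,b*.032,z+v[3]] for a in(-1,1) for b in(-1,1) for z in(.005,.035)])
    g=cv2.convexHull(proj(C,P).astype(np.float32));cv2.fillPoly(k,[np.int32(g*16)],0,cv2.LINE_AA,4)
    return k
from scipy.optimize import minimize
roi=slice(0,330)
cost=lambda v:np.abs(ren([v[0]/100,v[1]/100,v[2]/10,.135])[roi].astype(float)-m[roi]).mean()
r=minimize(cost,[62.2,-.87,1.878],method="Nelder-Mead",options=dict(initial_simplex=[[62.2,-.87,1.878],[62.6,-.87,1.878],[62.2,-.4,1.878],[62.2,-.87,2.1]]));print(r.x,r.fun,cost([62.22,-.87,1.878]))
d=shk((0,0,-.1878),[[r.x[0]/100-.6222,r.x[1]/100+.0087,0]]);print("bar in shaker",d)
for b in blob(im,(5,140,30),(18,255,255),n=3):print(b)
cv2.imwrite('pics/w15.png',cv2.resize(im[:,:,::-1],(800,600)))
E
```

```text
[ 0.6212 -0.0078  0.3002]
[62.1865 -0.9544  1.8783] 1.5957978219696969 1.796875
bar in shaker [[-0.0005 -0.0008  0.    ]]
(np.float64(461.5951293759513), np.float64(259.4185692541857), np.int32(657))
(np.float64(102.13267326732674), np.float64(211.92277227722772), np.int32(505))
(np.float64(106.71313131313131), np.float64(150.64848484848486), np.int32(495))
```

```bash
cat >> h.py <<'E'
from scipy.optimize import minimize
def omask(im,box):
    h=cv2.cvtColor(im,cv2.COLOR_RGB2HSV);m=cv2.inRange(h,np.array((4,130,25)),np.array((19,255,255)))
    k=np.zeros_like(m);k[box[1]:box[3],box[0]:box[2]]=1;return m*k
def fitwing(views,x0,z0=.044,z1=.075,fitz=False):
    """views: list (C,mask); fit x,y,yaw(of wing long axis x) [,dz]"""
    def ren(C,v,sh):
        k=np.zeros(sh,np.uint8);P=shk(v[:3],[[a*.018,b*.006,z+v[3]] for a in(-1,1) for b in(-1,1) for z in(z0,z1)])
        cv2.fillPoly(k,[np.int32(np.round(cv2.convexHull(proj(C,P).astype(np.float32))*16))],255,cv2.LINE_AA,4);return k
    n=4 if fitz else 3;sc=np.array([100,100,10,100.])
    def cost(u):
        v=np.zeros(4);v[:n]=u/sc[:n];return sum(np.abs(ren(C,v,m.shape).astype(float)-m).sum() for C,m in views)/255
    u0=np.array(list(x0)+[0]*(n-3))*sc[:n];S=[u0]+[u0+np.eye(n)[i]*[.4,.4,1.2,.5][i] for i in range(n)]
    r=minimize(cost,u0,method="Nelder-Mead",options=dict(initial_simplex=S,maxiter=600));S2=[r.x]+[r.x+np.eye(n)[i]*.2 for i in range(n)]
    r=minimize(cost,r.x,method="Nelder-Mead",options=dict(initial_simplex=S2,maxiter=600));return r.x/sc[:n],r.fun,sum((m>0).sum() for C,m in views)
E
python3 - <<'E'
from h import *
o1=dict(position=np.array([.6085,.0105,.3003]),ee_rot=np.array([.6325,.7745,.0003,-.0003]))
C1=cam("wrist",o1);C2=cam("wrist",get_obs());ct=cam("top")
w1=np.load('pics/w1.npy');w15=np.load('pics/w15.npy');t=np.load('pics/t3.npy')
for n,a,b,c in (("A",(116,165),(107,151),(257,210)),("B",(110,225),(102,212),(287,211))):
    bx=lambda p,r:[int(p[0]-r),int(p[1]-r),int(p[0]+r),int(p[1]+r)]
    V1=(C1,omask(w1,bx(a,28)));V2=(C2,omask(w15,bx(b,28)));V3=(ct,omask(t,bx(c,11)))
    x0=list(onplane(C2,b,.06)[:2])+[.1]
    print(n,x0);print(fitwing([V2],x0));print("2wrist",fitwing([V1,V2],x0));print("all,z",fitwing([V1,V2,V3],x0,fitz=True))
E
```

```text
A [np.float64(0.44110290267840846), np.float64(-0.02958039017502652), 0.1]
(array([ 0.443 , -0.0277,  0.2577]), np.float64(111.89019607843137), np.int64(499))
2wrist (array([ 0.4427, -0.0277,  0.2497]), np.float64(230.0313725490196), np.int64(1007))
all,z (array([ 0.4402, -0.0294,  0.254 , -0.0058]), np.float64(244.3686274509804), np.int64(1063))
B [np.float64(0.43826012846711254), np.float64(-0.10915156222724738), 0.1]
(array([ 0.4376, -0.1095,  0.4275]), np.float64(113.27843137254902), np.int64(511))
2wrist (array([ 0.4377, -0.1095,  0.4264]), np.float64(220.50980392156862), np.int64(1027))
all,z (array([ 0.4386, -0.1096,  0.3513, -0.004 ]), np.float64(260.02745098039213), np.int64(1088))
```

```bash
python3 - <<'E'
from h import *
print(get_obs()["joint_pos"]);go(.4425,-.0278,.16,.25-np.pi/2);go(.4425,-.0278,.16,.25-1.55)
E
```

```text
[-0.5713  0.3449  0.6736  1.4206 -0.2138  1.4518  0.2863]
at [ 0.6212 -0.0078  0.3002] heading 0.18722221295907399 shift(turn last) [ 0.0677 -0.8951  0.7026] shift(turn first) [-0.8891 -0.1237  0.7026] turn 1.0053456931693137 tilt [-0.0017 -0.0001]
at [ 0.6212 -0.0078  0.3002] heading 0.18722221295907399 shift(turn last) [ 0.0677 -0.8951  0.7026] shift(turn first) [-0.8863 -0.1421  0.7026] turn 0.9914814753060494 tilt [-0.0017 -0.0001]
```

>>> send_rows(
  plan=[
    [[0,0,0.0773,0,0,0,0.5],[0,0,0.0773,0,0,0,0.5],[0,0,0.0773,0,0,0,0.5],[0,0,0.0773,0,0,0,0.5],[0,0,0.0773,0,0,0,0.5],[0,0,0.0773,0,0,0,0.5],[0,0,0.0773,0,0,0,0.5],[0,0,0.0773,0,0,0,0.5],[0,0,0.0773,0,0,0,0.5],[0,0,0.0773,0,0,0,0.5],[0,0,0.0773,0,0,0,0.5],[0,0,0.0773,0,0,0,0.5],[0,0,0.0773,0,0,0,0.5]],
  ],
)

```text
clock: 32.13
position: [0.6213, -0.0078, 0.3005]
ee_rot: [0.993, 0.122, -0.001, 0.0]
ft_force: [0.9, 1.0, 0.4]
grip_width: 0.494
grasp_force: 0.0
```

>>> send_rows(
  plan=[
    [[0,0,0,-0.148,-0.0206,0,0.5],[0,0,0,-0.148,-0.0206,0,0.5],[0,0,0,-0.148,-0.0206,0,0.5],[0,0,0,-0.148,-0.0206,0,0.5],[0,0,0,-0.148,-0.0206,0,0.5],[0,0,0,-0.148,-0.0206,0,0.5],[0,0,0,0,0,0.14,0.5],[0,0,0,0,0,0.14,0.5],[0,0,0,0,0,0.14,0.5],[0,0,0,0,0,0.14,0.5],[0,0,0,0,0,0.14,0.5],[0,0,0,0,0,0,0.5],[0,0,0,0,0,0,0.5],[0,0,0,0,0,0,0.5],[0,0,0,0,0,0,0.5]],
  ],
)

```text
clock: 33.38
position: [0.4461, -0.0276, 0.1628]
ee_rot: [0.992, 0.125, 0.001, -0.0]
ft_force: [0.3, 0.3, -0.5]
grip_width: 0.5
grasp_force: 0.0
```

```bash
python3 - <<'E'
from h import *
im,C=snap("wrist","w16");o=get_obs();print(o["position"],o["joint_pos"])
pts=[(.4425,-.0278,.06),(.438,-.1095,.06)];q=proj(C,pts);print(q)
bs=blob(im,(4,130,25),(19,255,255),n=3);print(bs)
for b in bs[:2]:
    c=np.array(b[:2]);x0=list(onplane(C,c,.06)[:2])+[.3];r=int(np.sqrt(b[2])*1.1)
    m=omask(im,[int(c[0]-r),max(0,int(c[1]-r)),int(c[0]+r),int(c[1]+r)]);print(fitwing([(C,m)],x0))
ct=cam("top");print(cv2.minAreaRect(np.argwhere(m>0)[:,::-1].astype(np.float32)))
E
```

```text
[ 0.4461 -0.0275  0.1627] [-1.1053 -0.0689  1.0602  2.0607  0.0657  1.1138 -1.3952]
[[258.4291 201.3901]
 [355.6194 230.368 ]]
[(np.float64(355.919259882254), np.float64(229.56854499579478), np.int32(1189)), (np.float64(259.87410071942446), np.float64(204.0791366906475), np.int32(834)), (np.float64(25.484375), np.float64(127.8515625), np.int32(128))]
(array([ 0.439 , -0.1086,  0.4021]), np.float64(222.50980392156862), np.int64(1189))
(array([ 0.4419, -0.029 ,  0.1791]), np.float64(174.30588235294118), np.int64(834))
((259.89178466796875, 203.778076171875), (15.859745025634766, 54.540775299072266), 6.009006023406982)
```

```bash
python3 - <<'E'
from h import *
go(.442,-.0286,.066,.175-np.pi/2)
E
```

```text
at [ 0.4461 -0.0275  0.1627] heading -1.3202259858597976 shift(turn last) [-0.0219  0.0005  0.4836] shift(turn first) [-0.0218  0.0021  0.4836] turn 0.05038022729006597 tilt [0.0015 0.0013]
```

>>> send_rows(
  plan=[
    [[0,0,0.0504,0,0,0,0.5],[0,0,0,-0.0218,0.002,0.1,0.5],[0,0,0,0,0,0.1,0.5],[0,0,0,0,0,0.1,0.5],[0,0,0,0,0,0.1,0.5],[0,0,0,0,0,0.05,0.5],[0,0,0,0,0,0.034,0.5],[0,0,0,0,0,0,0.5],[0,0,0,0,0,0,0.5],[0,0,0,0,0,0,0.5]],
  ],
)

```text
clock: 34.27
position: [0.4417, -0.0287, 0.0655]
ee_rot: [0.996, 0.087, 0.001, -0.001]
ft_force: [-0.6, 0.1, 0.4]
grip_width: 0.495
grasp_force: 0.0
```

>>> send_rows(
  plan=[
    [[0,0,0,0,0,0,0],[0,0,0,0,0,0,0],[0,0,0,0,0,0,0],[0,0,0,0,0,0,0],[0,0,0,0,0,0,0],[0,0,0,0,0,0,0],[0,0,0,0,0,0,0],[0,0,0,0,0,0,0],[0,0,0,0,0,0,0]],
  ],
  squeeze=50,
)

```text
clock: 35.02
position: [0.4413, -0.0285, 0.0652]
ee_rot: [0.996, 0.087, 0.0, -0.001]
ft_force: [-2.6, 1.0, 7.5]
grip_width: 0.129
grasp_force: 48.9
```

```bash
python3 - <<'E'
from h import *
im,C=snap("wrist","w17");o=get_obs();print(o["position"],o["grip_width"],o["grasp_force"],o["ft_force"])
R=Rn.from_quat(o["ee_rot"]).as_matrix()
h=cv2.cvtColor(im,cv2.COLOR_RGB2HSV);m=cv2.inRange(h,np.array((3,110,20)),np.array((20,255,255)));m[:,:200]=0;m[:,320:]=0
ys=np.where((m>0).sum(1)>6)[0];print(ys.min(),ys.max());print([(int(y),int((m[y]>0).sum()),h[y][m[y]>0].mean(0).round().tolist()) for y in ys[::5]])
P=[o["position"]+R@np.array([dx,0,-(z-.066)]) for dx in(.018,-.018) for z in(.044,.075)];print(proj(C,P))
cv2.imwrite('pics/w17.png',cv2.resize(im[:,:,::-1],(640,480)))
E
```

```text
[ 0.4413 -0.0286  0.0652] 0.12907465082049963 48.91271352767944 [-3.0006  1.4478  8.2345]
216 312
[(216, 20, [9.0, 168.0, 101.0]), (221, 23, [13.0, 230.0, 102.0]), (226, 25, [13.0, 226.0, 104.0]), (231, 26, [14.0, 228.0, 105.0]), (236, 28, [14.0, 227.0, 104.0]), (241, 29, [14.0, 236.0, 155.0]), (246, 29, [14.0, 239.0, 202.0]), (251, 29, [14.0, 241.0, 204.0]), (256, 27, [14.0, 238.0, 175.0]), (261, 27, [14.0, 230.0, 112.0]), (266, 27, [14.0, 229.0, 113.0]), (271, 27, [14.0, 230.0, 113.0]), (276, 27, [14.0, 230.0, 112.0]), (281, 27, [14.0, 229.0, 111.0]), (286, 27, [13.0, 228.0, 110.0]), (291, 27, [14.0, 228.0, 110.0]), (296, 27, [14.0, 229.0, 110.0]), (301, 27, [13.0, 227.0, 109.0]), (306, 27, [14.0, 229.0, 111.0]), (311, 23, [13.0, 252.0, 103.0])]
[[259.4612 213.1553]
 [259.5772 240.4599]
 [259.4389 274.9765]
 [259.5412 313.4057]]
```

It is gripped centred (wing rows 216–312 against 213–313 predicted). I lift, turn back by a quarter, and carry it to slot A.

>>> send_rows(
  plan=[
    [[0,0,0,0,0,-0.06,0],[0,0,0,0,0,-0.12,0],[0,0,0,0,0,-0.15,0],[0,0,0,0,0,-0.15,0],[0,0,0,0,0,-0.15,0],[0,0,0,0,0,-0.15,0],[0,0,0,0,0,-0.15,0]],
  ],
)

```text
clock: 35.65
position: [0.4407, -0.0291, 0.2524]
ee_rot: [0.996, 0.087, 0.0, -0.001]
ft_force: [1.3, 0.9, -0.4]
grip_width: 0.13
grasp_force: 49.6
```

>>> send_rows(
  plan=[
    [[0,0,-0.0753,0,0,0,0],[0,0,-0.0753,0,0,0,0],[0,0,-0.0753,0,0,0,0],[0,0,-0.0753,0,0,0,0],[0,0,-0.0753,0,0,0,0],[0,0,-0.0753,0,0,0,0],[0,0,-0.0753,0,0,0,0],[0,0,-0.0753,0,0,0,0],[0,0,-0.0753,0,0,0,0],[0,0,-0.0753,0,0,0,0],[0,0,-0.0753,0,0,0,0],[0,0,-0.0753,0,0,0,0],[0,0,-0.0753,0,0,0,0],[0,0,-0.0753,0,0,0,0],[0,0,0,0,0,0,0],[0,0,0,0,0,0,0]],
  ],
)

```text
clock: 36.98
position: [0.4409, -0.0289, 0.2505]
ee_rot: [0.64, 0.768, 0.0, -0.001]
ft_force: [0.6, 0.0, -0.7]
grip_width: 0.129
grasp_force: 49.6
```

```bash
python3 - <<'E'
from h import *
for y in(.125,-.125):print(shk((.6222,-.0087,.1878),[0,y,.135]))
go(.5989,.1141,.25,.1878);o=get_obs();print(o["grip_width"])
# is the bar still in place?
t,ct=snap("top","t4");print(blob(t,(100,100,30),(130,255,255),[180,90,330,170],3))
E
```

```text
[[0.5989 0.1141 0.135 ]]
[[ 0.6455 -0.1315  0.135 ]]
at [ 0.4409 -0.0289  0.2505] heading 0.1818018607200667 shift(turn last) [0.5603 0.9062 0.0026] shift(turn first) [0.5549 0.9095 0.0026] turn -0.0039987595199555415 tilt [-0.0006  0.0011]
0.12913324525347136
[(np.float64(247.5683192261185), np.float64(136.9764207980653), np.int32(1654)), (np.float64(263.5), np.float64(148.5), np.int32(4)), (np.float64(266.0), np.float64(147.5), np.int32(2))]
```

>>> send_rows(
  plan=[
    [[0,0,-0.004,0.0928,0.1513,0,0],[0,0,0,0.0928,0.1513,0,0],[0,0,0,0.0928,0.1513,0,0],[0,0,0,0.0928,0.1513,0,0],[0,0,0,0.0928,0.1513,0,0],[0,0,0,0.0928,0.1513,0,0],[0,0,0,0,0,0.1,0],[0,0,0,0,0,0.03,0],[0,0,0,0,0,0,0],[0,0,0,0,0,0,0],[0,0,0,0,0,0,0],[0,0,0,0,0,0,0]],
  ],
)

```text
clock: 38.03
position: [0.5098, 0.0927, 0.2564]
ee_rot: [0.636, 0.771, 0.027, 0.024]
ft_force: [0.2, -0.1, -0.8]
grip_width: 0.129
grasp_force: 49.6
```

```bash
python3 - <<'E'
from h import *
go(.5989,.1141,.166,.1878)
im,C=snap("wrist","w18");cv2.imwrite('pics/w18.png',cv2.resize(im[:,:,::-1],(800,600),interpolation=cv2.INTER_CUBIC))
# bar end position: blue mask extents around the tower A end, z=.14
h=cv2.cvtColor(im,cv2.COLOR_RGB2HSV);m=cv2.inRange(h,np.array((100,100,20)),np.array((130,255,255)))
print("pred bar corners",proj(C,shk((.6222,-.0087,.1878),[[-.022,.15,.14],[.022,.15,.14],[-.022,.1,.14],[.022,.1,.14]])))
for r in range(60,230,15):
    c=np.where(m[r,150:370])[0]+150
    if len(c):print(r,c[0],c[-1],len(c))
E
```

```text
at [0.5098 0.0927 0.2564] heading 0.19020742485136397 shift(turn last) [0.022  0.4232 0.4841] shift(turn first) [0.0231 0.4232 0.4841] turn 0.0016049499009092767 tilt [0.0727 0.0112]
pred bar corners [[334.2584 154.8978]
 [387.1556 154.2575]
 [329.8867 212.8704]
 [379.8868 211.5839]]
165 332 369 20
180 331 369 21
195 330 369 22
210 329 369 41
225 327 369 43
```

View pics/w18.png

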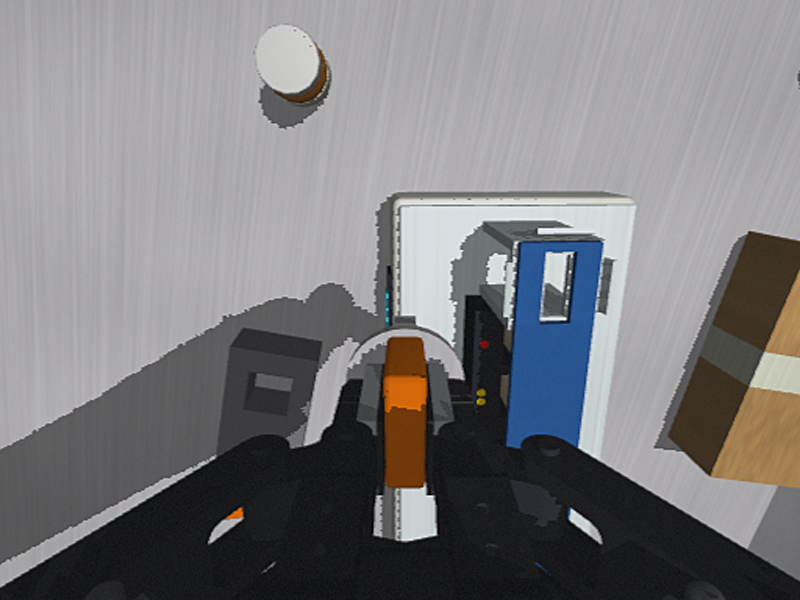

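The toggle is held well, but the arm stopped short at (0.510,0.093) and tilted. The bar's slot shows clearly at (556,285). I check the joints.

```bash
python3 - <<'E'
from h import *
o=get_obs();print(o["joint_pos"],o["joint_velocities"],o["position"],o["ee_rot"],o["clock"])
E
```

```text
[-1.9122 -0.4991  1.3387  1.8335  0.5255  1.3849 -0.484 ] [-0.0019 -0.0004 -0.0024  0.0017  0.0016 -0.0013  0.0021] [0.5097 0.0929 0.2563] [0.6362 0.7706 0.0275 0.0245] 38.0833
```

```bash
cat >> h.py <<'E'
def go6(x,y,z,h):
    """full: rotation vector (tool axes, /1.5) to upright with tool-y heading h, and shift after / before turning"""
    o=get_obs();R=Rn.from_quat(o["ee_rot"]).as_matrix()
    y_=np.array([np.cos(h),np.sin(h),0]);z_=np.array([0,0,-1.]);G=np.c_[np.cross(y_,z_),y_,z_]
    d=np.array([x,y,z])-o["position"];print("q",o["joint_pos"],"pos",o["position"],"turn",Rn.from_matrix(R.T@G).as_rotvec()/1.5,"shift after turn",G.T@d/.2,"before",R.T@d/.2)
E
python3 - <<'E'
from h import *
go6(.441,-.029,.25,.1818)
E
```

```text
q [-1.9122 -0.4991  1.3387  1.8335  0.5255  1.3849 -0.484 ] pos [0.5097 0.0929 0.2563] turn [0.0491 0.0016 0.0058] shift after turn [-0.5372 -0.4482  0.0315] before [-0.5332 -0.4541 -0.0004]
```

>>> send_rows(
  plan=[
    [[0.0123,0,0.0015,-0.134,-0.113,0.004,0],[0.0123,0,0.0015,-0.134,-0.113,0.004,0],[0.0123,0,0.0015,-0.134,-0.112,0.004,0],[0.0123,0,0.0015,-0.134,-0.112,0.004,0],[0,0,0,0,0,0,0],[0,0,0,0,0,0,0]],
  ],
)

```text
clock: 38.58
position: [0.4412, -0.0316, 0.249]
ee_rot: [0.642, 0.767, -0.001, 0.001]
ft_force: [-0.1, 1.5, 0.0]
grip_width: 0.126
grasp_force: 49.6
```

```bash
python3 - <<'E'
from h import *
go6(.441,-.029,.25,.1818)
E
```

```text
q [-1.4386 -0.4989  1.1214  1.955   0.4523  1.435  -0.2595] pos [ 0.4412 -0.0316  0.249 ] turn [-0.0003  0.0016 -0.0034] shift after turn [ 0.0127  0.0015 -0.0049] before [ 0.0127  0.0014 -0.0049]
```

>>> send_rows(
  plan=[
    [[0,0,0.0753,0,0,0,0],[0,0,0.0753,0,0,0,0],[0,0,0.0753,0,0,0,0],[0,0,0.0753,0,0,0,0],[0,0,0.0753,0,0,0,0],[0,0,0.0753,0,0,0,0],[0,0,0.0753,0,0,0,0],[0,0,0.0753,0,0,0,0],[0,0,0.0753,0,0,0,0],[0,0,0.0753,0,0,0,0],[0,0,0.0753,0,0,0,0],[0,0,0.0753,0,0,0,0],[0,0,0.0753,0,0,0,0],[0,0,0.0753,0,0,0,0],[0,0,0,0,0,0,0],[0,0,0,0,0,0,0]],
  ],
)

```text
clock: 39.92
position: [0.4416, -0.028, 0.249]
ee_rot: [0.996, 0.089, -0.0, 0.002]
ft_force: [-0.2, 0.0, -0.6]
grip_width: 0.13
grasp_force: 49.6
```

```bash
python3 - <<'E'
from h import *
go6(.62,.0,.25,-1.383)
E
```

```text
q [-1.0931 -0.2334  0.9442  1.9507  0.1974  1.3342 -1.6024] pos [ 0.4416 -0.028   0.249 ] turn [ 0.0023  0.0003 -0.007 ] shift after turn [ 0.9025  0.0291 -0.0048] before [ 0.9028  0.0197 -0.0051]
```

>>> send_rows(
  plan=[
    [[0,0,0,0.15,0.004,0,0],[0,0,0,0.15,0.004,0,0],[0,0,0,0.15,0.004,0,0],[0,0,0,0.15,0.004,0,0],[0,0,0,0.15,0.004,0,0],[0,0,0,0.15,0.004,0,0],[0,0,0,0,0,0,0]],
  ],
)

```text
clock: 40.5
position: [0.609, -0.0017, 0.246]
ee_rot: [0.996, 0.089, -0.003, 0.003]
ft_force: [0.1, 0.3, -0.2]
grip_width: 0.129
grasp_force: 49.6
```

```bash
python3 - <<'E'
from h import *
go6(.62,.0,.25,.1878)
E
```

```text
q [-0.8546  0.463   1.0598  1.5472 -0.4016  1.3768 -1.1513] pos [ 0.609  -0.0017  0.246 ] turn [-0.0014  0.006  -1.0529] shift after turn [-0.0021  0.0558 -0.0202] before [ 0.0557  0.0017 -0.0206]
```

>>> send_rows(
  plan=[
    [[0,0,-0.0752,0,0,0,0],[0,0,-0.0752,0,0,0,0],[0,0,-0.0752,0,0,0,0],[0,0,-0.0752,0,0,0,0],[0,0,-0.0752,0,0,0,0],[0,0,-0.0752,0,0,0,0],[0,0,-0.0752,0,0,0,0],[0,0,-0.0752,0,0,0,0],[0,0,-0.0752,0,0,0,0],[0,0,-0.0752,0,0,0,0],[0,0,-0.0752,0,0,0,0],[0,0,-0.0752,0,0,0,0],[0,0,-0.0752,0,0,0,0],[0,0,-0.0752,0,0,0,0],[0,0,0,0,0,0,0],[0,0,0,0,0,0,0]],
  ],
)

```text
clock: 41.83
position: [0.6054, -0.0039, 0.2486]
ee_rot: [0.641, 0.767, -0.002, -0.001]
ft_force: [-1.4, 1.1, -1.1]
grip_width: 0.131
grasp_force: 49.6
```

```bash
python3 - <<'E'
from h import *
go6(.5989,.1141,.25,.1878)
E
```

```text
q [-0.6535  0.3464  0.7457  1.5464 -0.2372  1.3465  0.2954] pos [ 0.6054 -0.0039  0.2486] turn [-0.0028  0.0002 -0.0059] shift after turn [ 0.5855  0.0782 -0.0072] before [ 0.5862  0.073  -0.0077]
```

Recovered. Moving to slot A.

>>> send_rows(
  plan=[
    [[-0.0028,0,-0.006,0.117,0.0155,0,0],[0,0,0,0.117,0.0155,0,0],[0,0,0,0.117,0.0155,0,0],[0,0,0,0.117,0.0155,0,0],[0,0,0,0.117,0.0155,0,0],[0,0,0,0,0,0.1,0],[0,0,0,0,0,0.08,0],[0,0,0,0,0,0,0],[0,0,0,0,0,0,0],[0,0,0,0,0,0,0],[0,0,0,0,0,0,0]],
  ],
)

```text
clock: 42.75
position: [0.5996, 0.1131, 0.2136]
ee_rot: [0.638, 0.77, 0.0, 0.0]
ft_force: [-0.3, 0.6, -1.0]
grip_width: 0.131
grasp_force: 49.6
```

```bash
python3 - <<'E'
from h import *
go6(.5989,.1141,.166,.1878)
im,C=snap("wrist","w19");o=get_obs();R=Rn.from_quat(o["ee_rot"]).as_matrix()
h=cv2.cvtColor(im,cv2.COLOR_RGB2HSV);m=cv2.inRange(h,np.array((3,110,20)),np.array((20,255,255)));m[:,:200]=0;m[:,320:]=0
ys=np.where((m>0).sum(1)>6)[0];c=[np.where(m[y])[0].mean() for y in ys];print("wing rows",ys.min(),ys.max(),"cols",np.mean(c[:20]),np.mean(c[-20:]))
b=cv2.inRange(h,np.array((100,100,20)),np.array((130,255,255)))
print("pred bar A-end",proj(C,shk((.6219,-.0095,.1878),[[-.022,.15,.14],[.022,.15,.14],[-.0085,.145,.14],[.0085,.145,.14]])))
for r in range(100,240,8):
    cc=np.where(b[r,150:370])[0]+150
    if len(cc):print(r,cc[0],cc[-1],len(cc))
E
```

```text
q [-0.8024  0.3692  0.6904  1.5838 -0.2426  1.2749  0.1128] pos [0.5996 0.1131 0.2136] turn [ 0.0009  0.0001 -0.0005] shift after turn [ 0.0055 -0.0024  0.2379] before [ 0.0055 -0.0027  0.2379]
wing rows 216 311 cols 258.75 258.825
pred bar A-end [[223.7858 174.4701]
 [290.2471 174.3692]
 [244.2954 181.7192]
 [269.7898 181.6796]]
172 226 288 63
180 224 289 66
188 224 288 39
196 225 288 38
204 225 288 39
212 226 288 26
220 226 288 5
```

The bar's A end is where predicted and the toggle is still centred. Lowering it into slot A.

>>> send_rows(
  plan=[
    [[0,0,0,0.004,-0.002,0.05,0],[0,0,0,0,0,0.05,0],[0,0,0,0,0,0.03,0],[0,0,0,0,0,0.02,0],[0,0,0,0,0,0.02,0],[0,0,0,0,0,0.02,0],[0,0,0,0,0,0.02,0],[0,0,0,0,0,0.015,0],[0,0,0,0,0,0,0],[0,0,0,0,0,0,0]],
  ],
)

```text
clock: 43.63
position: [0.5984, 0.114, 0.1673]
ee_rot: [0.638, 0.77, -0.0, -0.0]
ft_force: [0.6, 1.0, -0.7]
grip_width: 0.131
grasp_force: 49.6
```

```bash
python3 - <<'E'
from h import *
go6(.5989,.1141,.166,.1878);o=get_obs();print(o["ft_force"],o["torque"],o["grip_width"])
E
```

```text
q [-0.791   0.4085  0.6735  1.6386 -0.2699  1.19    0.1318] pos [0.5984 0.114  0.1673] turn [-0.0003  0.0001  0.0002] shift after turn [-0.      0.0024  0.0065] before [-0.      0.0024  0.0065]
[ 0.6266  0.9722 -0.7275] [-0.032  -0.0725  0.0162] 0.13104361963253663
```

>>> send_rows(
  plan=[
    [[0,0,0,0,0,0.007,0],[0,0,0,0,0,0,0],[0,0,0.0748,0,0,0,0],[0,0,0.0748,0,0,0,0],[0,0,0.0748,0,0,0,0],[0,0,0.0748,0,0,0,0],[0,0,0.0748,0,0,0,0],[0,0,0.0748,0,0,0,0],[0,0,0.0748,0,0,0,0],[0,0,0.0748,0,0,0,0],[0,0,0.0748,0,0,0,0],[0,0,0.0748,0,0,0,0],[0,0,0.0748,0,0,0,0],[0,0,0.0748,0,0,0,0],[0,0,0.0748,0,0,0,0],[0,0,0.0748,0,0,0,0],[0,0,0,0,0,0,0],[0,0,0,0,0,0,0]],
  ],
)

```text
clock: 45.13
position: [0.5985, 0.1142, 0.1659]
ee_rot: [0.995, 0.096, -0.0, 0.0]
ft_force: [0.7, 0.7, -0.3]
grip_width: 0.13
grasp_force: 49.6
```

```bash
python3 - <<'E'
from h import *
go6(.5989,.1141,.1652,.1878-np.pi/2);o=get_obs();print(o["ft_force"],o["torque"],o["grip_width"])
E
```

```text
q [-1.0079  0.5202  0.9978  1.6498 -0.459   1.227  -1.2903] pos [0.5985 0.1142 0.1659] turn [0.0004 0.0002 0.0027] shift after turn [0.002  0.0008 0.0037] before [0.002  0.0008 0.0037]
[ 0.6949  0.6919 -0.3352] [-0.0307 -0.0349 -0.0146] 0.13008980512785023
```

>>> send_rows(
  plan=[
    [[0,0,0.0027,0.001,0,0.0035,0],[0,0,0,0,0,0,0],[0,0,0,0,0,0,0.35],[0,0,0,0,0,0,0.35],[0,0,0,0,0,0,0.35],[0,0,0,0,0,0,0.35],[0,0,0,0,0,-0.04,0.35],[0,0,0,0,0,-0.1,0.4],[0,0,0,0,0,-0.14,0.5],[0,0,0,0,0,-0.14,0.5],[0,0,0,0,0,-0.14,0.5],[0,0,0,0,0,0,0.5],[0,0,0,0,0,0,0.5],[0,0,0,0,0,0,0.5]],
  ],
)

```text
clock: 46.3
position: [0.5985, 0.1141, 0.2771]
ee_rot: [0.996, 0.092, -0.0, -0.0]
ft_force: [-0.8, -0.2, 0.1]
grip_width: 0.496
grasp_force: 0.0
```

```bash
python3 - <<'E'
from h import *
im,C=snap("wrist","w20")
m=omask(im,[150,80,370,330]);
print("A",fitwing([(C,m)],[.5989,.1141,.1878],.144,.175),proj(C,[[.5989,.1141,.175]]),blob(im,(4,130,25),(19,255,255),[150,80,370,330]))
go6(.4385,-.109,.15,.4-np.pi/2)
E
```

```text
A (array([0.5983, 0.1146, 0.1938]), np.float64(391.8862745098039), np.int64(961)) [[259.3732 196.6731]] [(np.float64(259.05548037889037), np.float64(192.2259810554804), np.int32(739))]
q [-1.0464  0.4355  1.0647  1.5053 -0.3817  1.4269 -1.3528] pos [0.5983 0.1142 0.2766] turn [-0.      0.0009 -0.1438] shift after turn [-1.1705  0.7166  0.6329] before [-0.9891  0.9505  0.6344]
```

Toggle A is seated square. Now toggle B.

>>> send_rows(
  plan=[
    [[0,0,-0.0719,0,0,0,0.5],[0,0,-0.0719,0,0,0,0.5],[0,0,0,-0.1463,0.0896,0,0.5],[0,0,0,-0.1463,0.0896,0,0.5],[0,0,0,-0.1463,0.0896,0,0.5],[0,0,0,-0.1463,0.0896,0,0.5],[0,0,0,-0.1463,0.0896,0,0.5],[0,0,0,-0.1463,0.0896,0,0.5],[0,0,0,-0.1463,0.0896,0,0.5],[0,0,0,-0.1463,0.0896,0,0.5],[0,0,0,0,0,0.126,0.5],[0,0,0,0,0,0.126,0.5],[0,0,0,0,0,0.126,0.5],[0,0,0,0,0,0.126,0.5],[0,0,0,0,0,0.126,0.5],[0,0,0,0,0,0,0.5],[0,0,0,0,0,0,0.5],[0,0,0,0,0,0,0.5]],
  ],
)

```text
clock: 47.85
position: [0.4387, -0.1092, 0.155]
ee_rot: [0.98, 0.198, -0.001, -0.0]
ft_force: [-0.7, -1.7, -0.2]
grip_width: 0.502
grasp_force: 0.0
```

```bash
python3 - <<'E'
from h import *
im,C=snap("wrist","w21");b=blob(im,(4,130,25),(19,255,255),[150,60,370,330])[0];print(b)
c=np.array(b[:2]);r=int(np.sqrt(b[2])*1.1);m=omask(im,[int(c[0]-r),int(c[1]-r),int(c[0]+r),int(c[1]+r)])
x0=list(onplane(C,c,.06)[:2])+[.4];f=fitwing([(C,m)],x0);print(f)
print(cv2.minAreaRect(np.argwhere(m>0)[:,::-1].astype(np.float32)))
# measure height from two wrist views (w16 and this)
x=f[0];go6(x[0],x[1],.0655,x[2]-np.pi/2)
E
```

```text
(np.float64(259.4196035242291), np.float64(200.53303964757708), np.int32(908))
(array([ 0.439 , -0.1087,  0.3175]), np.float64(177.07843137254903), np.int64(908))
((259.6280212402344, 200.3475799560547), (16.56473159790039, 56.209651947021484), 6.34019136428833)
q [-1.1799 -0.0624  1.3306  2.0593  0.0659  1.0984 -1.0509] pos [ 0.4391 -0.109   0.1553] turn [-0.0012 -0.0004  0.0548] shift after turn [-0.     -0.0017  0.4489] before [-0.0002 -0.0009  0.4489]
```

>>> send_rows(
  plan=[
    [[0,0,0.0548,0,0,0,0.5],[0,0,0,0,0,0.1,0.5],[0,0,0,0,0,0.1,0.5],[0,0,0,0,0,0,0.5],[0,0,0,0,0,0,0.5]],
  ],
)

```text
clock: 48.32
position: [0.4383, -0.1092, 0.115]
ee_rot: [0.987, 0.158, -0.001, -0.0]
ft_force: [0.0, -0.3, 0.2]
grip_width: 0.504
grasp_force: 0.0
```

```bash
python3 - <<'E'
from h import *
go6(.439,-.1089,.0655,.3175-np.pi/2)
E
```

```text
q [-1.0423  0.161   1.2858  2.1006 -0.1831  1.0053 -0.9145] pos [ 0.4383 -0.1092  0.115 ] turn [-0.0007  0.0013 -0.0004] shift after turn [ 0.0039 -0.0005  0.2475] before [ 0.0044 -0.0002  0.2475]
```

Good. Descend, grip and check.

>>> send_rows(
  plan=[
    [[0,0,0,0.004,0,0.08,0.5],[0,0,0,0,0,0.08,0.5],[0,0,0,0,0,0.05,0.5],[0,0,0,0,0,0.036,0.5],[0,0,0,0,0,0,0.5],[0,0,0,0,0,0,0.5],[0,0,0,0,0,0,0],[0,0,0,0,0,0,0],[0,0,0,0,0,0,0],[0,0,0,0,0,0,0],[0,0,0,0,0,0,0],[0,0,0,0,0,0,0],[0,0,0,0,0,0,0],[0,0,0,0,0,0,0]],
  ],
)

```text
clock: 49.48
position: [0.4399, -0.1081, 0.0659]
ee_rot: [0.987, 0.159, -0.0, -0.001]
ft_force: [-2.7, 1.7, 11.4]
grip_width: 0.133
grasp_force: 49.0
```

```bash
python3 - <<'E'
from h import *
im,C=snap("wrist","w22");o=get_obs();print(o["position"],o["grip_width"],o["grasp_force"],o["ft_force"],o["joint_pos"])
h=cv2.cvtColor(im,cv2.COLOR_RGB2HSV);m=cv2.inRange(h,np.array((3,110,20)),np.array((20,255,255)));m[:,:200]=0;m[:,320:]=0
ys=np.where((m>0).sum(1)>6)[0];c=[np.where(m[y])[0].mean() for y in ys];print("wing rows",ys.min(),ys.max(),"cols",np.mean(c[:20]),np.mean(c[-20:]))
E
```

```text
[ 0.4399 -0.1081  0.0659] 0.13179500191358404 49.04677212238312 [-2.986   1.7821 10.7681] [-0.8825  0.3     1.1492  2.137  -0.3499  0.9102 -0.7823]
wing rows 217 313 cols 258.9 258.9
```

>>> send_rows(
  plan=[
    [[0,0,0,0,0,-0.06,0],[0,0,0,0,0,-0.12,0],[0,0,0,0,0,-0.14,0],[0,0,0,0.115,0.0375,-0.12,0],[0,0,0,0.115,0.0375,-0.12,0],[0,0,0,0.115,0.0375,-0.12,0],[0,0,0,0.115,0.0375,-0.12,0],[0,0,0,0.115,0.0375,-0.12,0],[0,0,0,0,0,0,0],[0,0,0,0,0,0,0]],
  ],
)

```text
clock: 50.37
position: [0.5615, -0.1085, 0.2497]
ee_rot: [0.987, 0.158, -0.0, 0.001]
ft_force: [0.2, 0.1, -0.1]
grip_width: 0.128
grasp_force: 49.7
```

```bash
python3 - <<'E'
from h import *
print(get_obs()["grip_width"]);go6(.6455,-.1315,.25,.1878)
E
```

```text
0.1283205049041225
q [-0.7995  0.3735  1.153   1.6488 -0.3476  1.3486 -0.8465] pos [ 0.5615 -0.1085  0.2497] turn [ 0.0003  0.0009 -0.9602] shift after turn [-0.1916  0.3912 -0.0014] before [ 0.3629  0.2408 -0.0014]
```

>>> send_rows(
  plan=[
    [[0,0,0,0.121,0.08,0,0],[0,0,0,0.121,0.08,0,0],[0,0,0,0.121,0.08,0,0],[0,0,-0.0739,0,0,0,0],[0,0,-0.0739,0,0,0,0],[0,0,-0.0739,0,0,0,0],[0,0,-0.0739,0,0,0,0],[0,0,-0.0739,0,0,0,0],[0,0,-0.0739,0,0,0,0],[0,0,-0.0739,0,0,0,0],[0,0,-0.0739,0,0,0,0],[0,0,-0.0739,0,0,0,0],[0,0,-0.0739,0,0,0,0],[0,0,-0.0739,0,0,0,0],[0,0,-0.0739,0,0,0,0],[0,0,-0.0739,0,0,0,0],[0,0,0,0,0,0,0],[0,0,0,0,0,0,0],[0,0,0,0,0,0,0]],
  ],
)

```text
clock: 51.95
position: [0.6439, -0.1308, 0.2484]
ee_rot: [0.639, 0.769, -0.0, -0.001]
ft_force: [0.3, 0.1, 0.0]
grip_width: 0.13
grasp_force: 49.7
```

```bash
python3 - <<'E'
from h import *
go6(.6455,-.1315,.2136,.1878)
E
```

```text
q [-0.3857  0.4773  0.7372  1.398  -0.3195  1.3897  0.5379] pos [ 0.6439 -0.1308  0.2484] turn [-0.0013 -0.0008 -0.0021] shift after turn [-0.0047  0.0072  0.1742] before [-0.0049  0.0076  0.1742]
```

>>> send_rows(
  plan=[
    [[-0.0013,-0.0008,-0.002,-0.004,0.007,0.08,0],[0,0,0,0,0,0.09,0],[0,0,0,0,0,0,0],[0,0,0,0,0,0,0],[0,0,0,0,0,0,0],[0,0,0,0,0,0,0]],
  ],
)

```text
clock: 52.45
position: [0.6464, -0.1316, 0.2159]
ee_rot: [0.637, 0.771, 0.0, 0.001]
ft_force: [-0.0, 0.0, -1.1]
grip_width: 0.131
grasp_force: 49.7
```

```bash
python3 - <<'E'
from h import *
go6(.6455,-.1315,.1659,.1878)
im,C=snap("wrist","w23");o=get_obs()
h=cv2.cvtColor(im,cv2.COLOR_RGB2HSV);m=cv2.inRange(h,np.array((3,110,20)),np.array((20,255,255)));m[:,:200]=0;m[:200]=0;m[:,320:]=0
ys=np.where((m>0).sum(1)>6)[0];c=[np.where(m[y])[0].mean() for y in ys];print("wing rows",ys.min(),ys.max(),"cols",np.mean(c[:20]),np.mean(c[-20:]))
b=cv2.inRange(h,np.array((100,100,20)),np.array((130,255,255)))
for y in(-.09,-.07,-.05):
    q=proj(C,shk((.6219,-.0095,.1878),[[-.022,y,.14],[.022,y,.14]]));r=int(round(q[0,1]));cc=np.where(b[r,120:400])[0]+120;print(y,q[:,0],r,cc[0] if len(cc) else "",cc[-1] if len(cc) else "")
t,ct=snap("top","t5");print(blob(t,(100,100,30),(130,255,255),[180,90,330,170],3))
E
```

```text
q [-0.3807  0.499   0.7254  1.4393 -0.3335  1.3264  0.5546] pos [ 0.6464 -0.1316  0.2159] turn [0.0013 0.0006 0.002 ] shift after turn [ 0.0012 -0.0043  0.2499] before [ 0.0015 -0.0048  0.2499]
wing rows 217 312 cols 258.9 258.825
-0.09 [223.3379 289.9756] 160 222 287
-0.07 [222.3613 290.988 ] 129 221 289
-0.05 [221.3245 292.0626] 97 219 290
[(np.float64(234.923474663909), np.float64(139.6825232678387), np.int32(967)), (np.float64(190.54545454545453), np.float64(149.9090909090909), np.int32(44)), (np.float64(261.0), np.float64(149.0), np.int32(1))]
```

>>> send_rows(
  plan=[
    [[0.0005,0,0.001,0.001,-0.003,0.05,0],[0,0,0,0,0,0.05,0],[0,0,0,0,0,0.03,0],[0,0,0,0,0,0.02,0],[0,0,0,0,0,0.02,0],[0,0,0,0,0,0.02,0],[0,0,0,0,0,0.02,0],[0,0,0,0,0,0.02,0],[0,0,0,0,0,0.01,0],[0,0,0,0,0,0,0],[0,0,0,0,0,0,0],[0,0,0,0,0,0,0]],
  ],
)

```text
clock: 53.55
position: [0.6454, -0.1313, 0.1669]
ee_rot: [0.637, 0.771, -0.0, 0.0]
ft_force: [0.0, -0.3, -0.9]
grip_width: 0.129
grasp_force: 49.9
```

```bash
python3 - <<'E'
from h import *
go6(.6455,-.1315,.1659,.1878);o=get_obs();print(o["ft_force"],o["torque"],o["grip_width"])
E
```

```text
q [-0.3727  0.535   0.7066  1.498  -0.3573  1.2403  0.5713] pos [ 0.6454 -0.1313  0.1669] turn [0.0001 0.0002 0.0016] shift after turn [-0.0009  0.0001  0.005 ] before [-0.0009  0.0001  0.005 ]
[ 0.0071 -0.3413 -0.9268] [ 0.0249 -0.0933  0.0362] 0.1289587504051135
```

>>> send_rows(
  plan=[
    [[0,0,0,0,0,0.002,0],[0,0,0.0749,0,0,0,0],[0,0,0.0749,0,0,0,0],[0,0,0.0749,0,0,0,0],[0,0,0.0749,0,0,0,0],[0,0,0.0749,0,0,0,0],[0,0,0.0749,0,0,0,0],[0,0,0.0749,0,0,0,0],[0,0,0.0749,0,0,0,0],[0,0,0.0749,0,0,0,0],[0,0,0.0749,0,0,0,0],[0,0,0.0749,0,0,0,0],[0,0,0.0749,0,0,0,0],[0,0,0.0749,0,0,0,0],[0,0,0.0749,0,0,0,0],[0,0,0,0,0,0,0],[0,0,0,0,0,0,0]],
  ],
)

```text
clock: 54.97
position: [0.6454, -0.1312, 0.1662]
ee_rot: [0.995, 0.096, -0.0, 0.0]
ft_force: [0.6, -0.2, -0.9]
grip_width: 0.129
grasp_force: 49.7
```

```bash
python3 - <<'E'
from h import *
go6(.6455,-.1315,.1659,.1878-np.pi/2);o=get_obs();print(o["ft_force"],o["torque"],o["grip_width"])
E
```

```text
q [-0.5621  0.6688  1.0364  1.5082 -0.5859  1.3014 -0.8417] pos [ 0.6454 -0.1312  0.1662] turn [0.0004 0.0002 0.0026] shift after turn [0.0001 0.0018 0.0016] before [0.0001 0.0018 0.0016]
[ 0.6107 -0.1553 -0.8749] [0.0022 0.0025 0.0225] 0.12877910357725778
```

>>> send_rows(
  plan=[
    [[0,0,0.0026,0,0.001,0.0025,0],[0,0,0,0,0,0,0],[0,0,0,0,0,0,0.35],[0,0,0,0,0,0,0.35],[0,0,0,0,0,0,0.35],[0,0,0,0,0,0,0.35],[0,0,0,0,0,-0.04,0.35],[0,0,0,0,0,-0.1,0.4],[0,0,0,0,0,-0.14,0.5],[0,0,0,0,0,-0.14,0.5],[0,0,0,0,0,-0.14,0.5],[0,0,0,-0.05,-0.13,-0.04,0.8],[0,0,0,-0.05,-0.13,-0.04,0.8],[0,0,0,-0.05,-0.13,-0.04,0.8],[0,0,0,-0.05,-0.13,0,0.8],[0,0,0,-0.05,-0.13,0,0.8],[0,0,0,0,0,0,0.8],[0,0,0,0,0,0,0.8],[0,0,0,0,0,0,0.8]],
  ],
)

```text
clock: 56.55
position: [0.5725, -0.0133, 0.3024]
ee_rot: [0.996, 0.092, 0.0, 0.0]
ft_force: [-0.3, -0.5, 0.0]
grip_width: 0.797
grasp_force: 0.0
```

```bash
python3 - <<'E'
from h import *
im,C=snap("wrist","w24");o=get_obs();print(o["position"])
for n,y in(("A",.125),("B",-.125)):
    p=shk((.6222,-.0087,.1878),[0,y,.16])[0];q=proj(C,p)[0];print(n,p,q)
    bx=[int(q[0]-38),max(0,int(q[1]-38)),int(q[0]+38),int(q[1]+38)];m=omask(im,bx);print(fitwing([(C,m)],[p[0],p[1],.1878],.144,.175,True))
h=cv2.cvtColor(im,cv2.COLOR_RGB2HSV);b=cv2.inRange(h,np.array((100,100,20)),np.array((130,255,255)))
for x in(-.15,-.095,-.05,.05,.095,.15):
    q=proj(C,shk((.6219,-.0095,.1878),[[-.022,x,.14],[.022,x,.14]]));print(x,q.ravel())
t=b;ys,xs=np.where(b>0);s=(xs>60)&(xs<460)&(ys<330);r=cv2.minAreaRect(np.c_[xs,ys][s].astype(np.float32));print(cv2.boxPoints(r))
S,cs=snap("scene","s2");T,ct=snap("top","t6")
for n,I,c in(("scene",S,cs),("top",T,ct)):
    for y in(.125,-.125):
        p=shk((.6222,-.0087,.1878),[0,y,.16])[0];q=proj(c,p)[0];print(n,q,blob(I,(4,130,25),(19,255,255),[int(q[0]-14),int(q[1]-14),int(q[0]+14),int(q[1]+14)]))
E
```

```text
[ 0.5726 -0.014   0.3022]
A [0.5989 0.1141 0.16  ] [117.87   127.5783]
(array([ 0.5917,  0.1302,  0.1669, -0.0283]), np.float64(87.69803921568628), np.int64(1200))
B [ 0.6455 -0.1315  0.16  ] [411.482  126.3911]
(array([ 0.6445, -0.1466,  0.1687, -0.0316]), np.float64(98.49019607843137), np.int64(1236))
-0.15 [425.5552 148.6626 433.1746  99.563 ]
-0.095 [366.6486 148.8957 371.5045  99.8186]
-0.05 [318.4721 149.0864 321.0687 100.0277]
0.05 [211.4763 149.51   209.0585 100.492 ]
0.095 [163.3567 149.7004 158.6851 100.7008]
0.15 [104.5677 149.9331  97.1439 100.9559]
[[ 83.9368 320.7195]
 [ 89.2065  94.1211]
 [445.2697 102.4016]
 [440.     329.    ]]
scene [308.6512 200.213 ] [(np.float64(309.06), np.float64(199.21), np.int32(100))]
scene [207.8939 217.8031] [(np.float64(206.9438202247191), np.float64(216.56179775280899), np.int32(89))]
top [197.8905 143.8629] [(np.float64(196.06944444444446), np.float64(144.43055555555554), np.int32(72))]
top [298.024  124.6205] [(np.float64(298.2), np.float64(125.02352941176471), np.int32(85))]
```

```bash
python3 - <<'E'
from h import *
im=np.load('pics/w24.npy');C=cam("wrist",get_obs());S=np.load('pics/s2.npy');T=np.load('pics/t6.npy');cs=cam("scene");ct=cam("top")
for n,y in(("A",.125),("B",-.125)):
    p=shk((.6222,-.0087,.1878),[0,y,.16])[0];V=[]
    for I,c,r in((im,C,45),(S,cs,14),(T,ct,12)):
        q=proj(c,p)[0];V.append((c,omask(I,[int(q[0]-r),max(0,int(q[1]-r)),int(q[0]+r),int(q[1]+r)])))
    print(n,p,"wrist",fitwing(V[:1],[p[0],p[1],.1878],.144,.175),"scene+top",fitwing(V[1:],[p[0],p[1],.1878],.144,.175),"st z",fitwing(V[1:],[p[0],p[1],.1878],.144,.175,True)[0])
b=blob(S,(15,100,60),(32,255,255),None,2)
for nm,lo,hi,y in(("red",(0,140,40),(8,255,255),.076),("yel",(20,120,40),(32,255,255),.038)):
    q=proj(cs,shk((.6222,-.0087,.1878),[0,y,.123])[0])[0];print(nm,q,blob(S,lo,hi,[int(q[0]-14),int(q[1]-12),int(q[0]+14),int(q[1]+12)]))
# amber and tape displacement, scene first vs now
a=np.load('pics/scene0.npy');
for bx in([310,165,350,205],[95,165,150,195]): print(np.abs(a[bx[1]:bx[3],bx[0]:bx[2]].astype(int)-S[bx[1]:bx[3],bx[0]:bx[2]]).mean())
E
```

```text
A [0.5989 0.1141 0.16  ] wrist (array([0.5976, 0.1161, 0.2446]), np.float64(261.55686274509804), np.int64(1200)) scene+top (array([0.5959, 0.1163, 0.2138]), np.float64(123.17254901960784), np.int64(172)) st z [0.5972 0.1168 0.1542 0.0016]
B [ 0.6455 -0.1315  0.16  ] wrist (array([ 0.6434, -0.1314,  0.1843]), np.float64(257.26666666666665), np.int64(1236)) scene+top (array([ 0.6445, -0.133 ,  0.1378]), np.float64(105.08235294117647), np.int64(174)) st z [ 0.6434 -0.1331  0.1552  0.0047]
red [289.0686 213.9027] [(np.float64(288.93333333333334), np.float64(218.2), np.int32(15))]
yel [274.2762 216.5299] [(np.float64(274.0), np.float64(220.6), np.int32(25))]
5.9245833333333335
3.414747474747475
```

```bash
python3 - <<'E'
from h import *
im=np.load('pics/w24.npy');C=cam("wrist",get_obs())
h=cv2.cvtColor(im,cv2.COLOR_RGB2HSV);b=cv2.inRange(h,np.array((100,100,20)),np.array((130,255,255)))
L=[]
for c in(165,185,345,362):
    r=np.where(b[60:200,c])[0]+60;P=[onplane(C,(c,v),.14) for v in(r[0]-.5,r[-1]+.5)];L.append(sum(P)/2);print(c,r[0],r[-1],(shk((0,0,-.1878),np.array(P)-[.6222,-.0087,0]))[:,:2].ravel())
E
python3 -c "
from workcell import job
print(job.hand_in())"
```

```text
165 102 150 [ 0.0208  0.087  -0.0232  0.0912]
185 102 150 [ 0.0207  0.0692 -0.0233  0.0726]
345 102 150 [ 0.0198 -0.0736 -0.0243 -0.077 ]
362 102 150 [ 0.0197 -0.0888 -0.0244 -0.0928]
the job is handed in; nothing more can be done
None
```

I handed the job in; the hand-in returned no verdict. By camera, the red, yellow and white vials are in pockets 1, 2 and 5 with 3 and 4 empty, the bar is centred within about 2 mm across the towers, both toggles are through their slots with crossbars square across, and I saw no bystander pushed.

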